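# Unload the plate-blank cassette

### The arm

A 6-joint arm with a two-finger parallel gripper is mounted at the origin on the work surface. World frame = base frame: x ahead of the robot, y to its left, z up, the work surface at z = 0. Lengths are in m, angles in rad, forces in N, time in s.
With the tool pointing down it reaches from about 0.35 to 0.875 m from the base axis. Payload 4.2 kg.
Tool frame: the origin (TCP) lies midway between the tips of the shut fingers; the grasp point (between the pads) lies 19 mm behind it (robot.hold_point_z is the distance from the TCP to the grasp point, in m); z points along the fingers, y is the line along which they close (so a half turn about z gives the same grasp; the last joint's range is limited). The gripper opens to 85 mm and grips with 20 to 120 N. Pads are 22 mm wide; open, the fingers measure 114 mm over their backs; the gripper's body (76 mm by 85 mm) begins 54 mm behind the grasp point. The pads swing forward as they close: fully open they stand 13 mm farther back than shut.
Start: joints at [-1.015, 0.385, 0.008, 0, -1.194, -0.259], TCP at [0.183, -0.598, 0.231] pointing down, gripper open.
Joint ranges: [-3.14, 3.14], [-1.21, 2.06], [-1.07, 1.41], [-3.16, 2.05], [-2.99, -0.16], [-3.1, 3.1]. Speed limits (rad/s): [2.79, 2.79, 3.14, 3.14, 3.14, 3.14].

### API

Orientations are given as a unit quaternion [x, y, z, w].
In Python, from plant import robot gives the robot as it stands.
- The arm moves only by the shell command python3 -m creep 'ROWS' [FORCE]. ROWS is JSON, a list of rows, each a list of 3 entries, a list of its own where there are three numbers: the turn, a rotation vector about the tool's x, y, z scaled (see below), then the shift along the tool's x, y, z scaled (see below), then the opening, from 0 (shut) to 1 (fully open). A call has 1 to 20 rows; each row shifts and turns the commanded pose from where the row before left it, along the tool's axes as they then stand; what a row does not reach is not made up. The controller multiplies each number of a shift by 5 cm and each number of a turn by pi rad. A row lasts 1/10 s, in which the tool goes at most 50 mm and 8.59 degrees, less where a joint would pass 70% of its speed; a pose out of reach is approached as far as the arm can. A call with a number of a shift or a turn outside -1 to 1 is refused whole. A call with a gripper value outside its range is refused whole. The fingers move at their own pace and stop on an object; FORCE is the grip in N (left out, the last holds). Time passes only in rows, so rows that do not move let the fingers close. It gives the time, the measured TCP pose, the force, the opening and the grip force at its end, in the units of the state.
- robot.get_obs(): the state, without advancing time (a new reading comes with each control period).
- robot.grab_frame(name): name is "side" or "top" or "wrist"; returns (picture, depth): 400x640x3 uint8, red, green, blue; 400x640 float32, m along the optical axis (not along the pixel's ray), 0 where there is no reading.
- robot.camera_params(name): a dict with "mtx" (3x3 intrinsics, pixels), "rvec" (rotation vector, rad) and "tvec" (3), from world to camera coordinates, as OpenCV has them. Camera axes: x right, y down, z forward; pixel columns grow to the right and rows downward; lengths in m; the calibration is good to about 2 mm. The wrist camera is an equidistant fisheye: a pixel r from the principal point sees the ray r / f radians off the axis. A picture is of the moment at which its call begins: read the wrist's pose just before it. camera_params takes no time and is no camera call; for the wrist camera it gives the pose at the moment of the call.
- robot.job_done(): hands the job in; it is judged then, once.
The state is a dict: "t": time; "joint_positions": joint angles; "joint_vel": joint speeds; "tau": joint torques, N m; "eef_pos": TCP position; "eef_rot": TCP orientation; "ft_force": force on the tool from outside, world axes, zero at the start; "ft_torque": the same for the moment, N m; "grip_width": opening from 0.0 (shut) to 1.0 (fully open); "grip_force": force on a finger pad.
Only numpy, scipy, OpenCV 4.12 (cv2) and the standard library are available. Lean on these libraries where they do the work, as an engineer would, in place of code of your own. Each camera call takes 0.05 s, during which the arm holds its last target. There are 200 camera calls.

### The job

Draw the black dust slide straight and level out of the grooves of the blank cassette without forcing it, and lay it flat on the green linoleum. Then unload every brass plate blank: slide them off the stack through the open front onto the granite one at a time, always the top one and without dragging those below along, and lay each flat in the cork-lined tray, side by side with none on another or on the rim. Leave the bone tray of star wheels, the oiler stand, the suspension block and the pendulum leader where they are.

Things in the scene. Friction and masses are not known exactly. Their poses are not given: they have to be found in the camera images.
- cassette: fixed dark granite plate 210 (x) x 130 (y) x 30 mm with an aluminium blank cassette screwed on its rear (+x) half, open at the front (-x); origin: centre of the granite's underside. Cassette walls run along x from +24 to +96 mm, inner faces at y +-26.5, outer at +-39 mm, tops 41.5 mm above the granite. The granite's front part (x -105 to +24 mm) is free and flush with the cassette's floor
- stack_floor (a point): point on the granite (z 30 mm) under the middle of the blank stack, 55.5 mm along +x from the cassette's origin, axes as the cassette's. Stack height: 6 mm per blank
- rear_gap (a point): point on the granite (z 30 mm) at the cassette's rear, 94 mm along +x from its origin. Stops at x 92 to 96 mm stand 4 mm in from each wall, 30 mm high; between them the rear is open, 45 mm wide, so that shut fingers can come down behind the stack and push the top blank forward, between the walls
- groove_front (a point): middle between the front ends of the two grooves (x +24 mm from the cassette's origin, 63.75 mm above the linoleum). The grooves are cut in the walls' inner upper part: 7.5 mm high (30 to 37.5 mm over the granite), back to y +-36 mm, under 4 mm lips reaching in to y +-30 mm; open at the front, closed at x +92 mm
- slide: loose black dust slide, a plate 76 (x) x 69 (y) x 6 mm, about 0.12 kg, closing the cassette from above: its sides sit in the grooves with 1.5 mm play in height and 3 mm sideways; it comes out only along the cassette's -x (clear after 70 mm); origin: centre of the plate's underside; axes as the cassette's at the start. A brass tab stands on it: 10 mm thick (x), 30 mm wide (y), 24 mm high above the plate
- slide_tab (a point): middle of the slide's brass tab: 23 mm from the slide's origin towards its -x, 20 mm above its underside (14 mm above the plate's top)
- blank1: brass clock-plate blank 72 (x) x 50 (y) x 6 mm, 0.18 kg; origin: centre of its underside, z up. Two to four are present, stacked in the cassette in the order of their numbers without gaps (blank1 always at the bottom), length along the cassette's x, within 3 mm of the rear stops, 1.5 mm play to each wall
- blank2: brass clock-plate blank 72 (x) x 50 (y) x 6 mm, 0.18 kg; origin: centre of its underside, z up. Two to four are present, stacked in the cassette in the order of their numbers without gaps (blank1 always at the bottom), length along the cassette's x, within 3 mm of the rear stops, 1.5 mm play to each wall
- blank3: brass clock-plate blank 72 (x) x 50 (y) x 6 mm, 0.18 kg; origin: centre of its underside, z up. Two to four are present, stacked in the cassette in the order of their numbers without gaps (blank1 always at the bottom), length along the cassette's x, within 3 mm of the rear stops, 1.5 mm play to each wall
- blank4: brass clock-plate blank 72 (x) x 50 (y) x 6 mm, 0.18 kg; origin: centre of its underside, z up. Two to four are present, stacked in the cassette in the order of their numbers without gaps (blank1 always at the bottom), length along the cassette's x, within 3 mm of the rear stops, 1.5 mm play to each wall
- tray: loose oak tray lined with cork, 184 (x) x 200 (y) mm outside, 168 x 184 mm inside, origin: centre of its underside, floor 8 mm up, rim 8 mm wide and 8 mm high above the floor (16 mm in all), 0.7 kg. It holds four blanks two by two. It stands on the left or right of the cassette
- bone_tray: ivory-coloured bone tray of small star wheels, 90 x 66 x 14 mm, loose, origin: centre of its underside; leave alone. It stands on the side where the oak tray is not
- oiler_stand: black japanned oiler stand, round, 72 mm across, 66 mm high, loose, origin: centre of its underside; leave alone
- suspension_block: brass suspension block, 24 x 46 x 28 mm, loose, origin: centre of its underside; leave alone
- pendulum_leader: flat steel pendulum leader, 26 (x) x 133 (y) x 6 mm, loose, origin: on the underside, 50 mm from its plain (-y) end; leave alone
- movement_holder: fixed movement holder with a brass bayonet socket, 80 mm across, 40 mm high, origin: centre of its underside, a screw standing out 58 mm along +y
Mind the look-alikes: they are no part of the job. What is shaped like the slide but blue is not meant.

How it is judged:
On the way, in this order (a step that is already met when the one before it is completed fails the run):
1. the slide is drawn out of the grooves to the front (x of slide in the frame of cassette below -0.02 m), for 0.2 s.
2. the slide lies flat on the linoleum (height (world z) of slide below 0.004 m and angle between slide's own z axis and vertical below 0.06 rad), for 0.2 s.
At the end, for the whole second after the job is handed in: The slide lies flat on the linoleum (underside under 4 mm up, tilt under 0.06 rad); every present blank lies flat on the oak tray's floor (underside within 3.5 mm of it, tilt under 0.06 rad, its middle within 70 mm (x) and 75 mm (y) of the tray's); all at rest (all of step 2 and linear speed of each of slide, blank1, blank2, blank3, blank4 below 0.02 m/s and x of blank1 in the frame of tray between -0.07 and 0.07 m and y of blank1 in the frame of tray between -0.075 and 0.075 m and z of blank1 in the frame of tray between 0.005 and 0.0115 m and angle between each of blank1, blank2, blank3, blank4's own z axis and vertical below 0.06 rad and x of blank2 in the frame of tray between -0.07 and 0.07 m and y of blank2 in the frame of tray between -0.075 and 0.075 m and z of blank2 in the frame of tray between 0.005 and 0.0115 m and x of blank3 in the frame of tray between -0.07 and 0.07 m and y of blank3 in the frame of tray between -0.075 and 0.075 m and z of blank3 in the frame of tray between 0.005 and 0.0115 m and x of blank4 in the frame of tray between -0.07 and 0.07 m and y of blank4 in the frame of tray between -0.075 and 0.075 m and z of blank4 in the frame of tray between 0.005 and 0.0115 m); the robot touches nothing.
It fails at once if the slide is forced while in its grooves: pressed against the cassette with more than 40 N ((x of slide in the frame of cassette above 0.001 m and horizontal distance between slide and stack_floor below 0.07 m and height (world z) of slide above 0.05 m) and contact force between slide and cassette above 40 N).
It fails at once if the slide is tilted more than 0.12 rad while 15 mm or more of it are still in the grooves ((x of slide in the frame of cassette above 0.001 m and horizontal distance between slide and stack_floor below 0.07 m and height (world z) of slide above 0.05 m) and angle between slide's own z axis and vertical above 0.12 rad).
It fails at once if a lower blank is dragged out more than 20 mm while a higher one is still on the stack (((horizontal distance between blank2 and stack_floor below 0.045 m or height (world z) of cassette above 0.05 m) and (x of blank1 in the frame of stack_floor below -0.02 m or height (world z) of cassette above 0.05 m)) or ((horizontal distance between blank3 and stack_floor below 0.045 m or height (world z) of cassette above 0.05 m) and (x of blank1 in the frame of stack_floor below -0.02 m or height (world z) of cassette above 0.05 m)) or ((horizontal distance between blank3 and stack_floor below 0.045 m or height (world z) of cassette above 0.05 m) and (x of blank2 in the frame of stack_floor below -0.02 m or height (world z) of cassette above 0.05 m)) or ((horizontal distance between blank4 and stack_floor below 0.045 m or height (world z) of cassette above 0.05 m) and (x of blank1 in the frame of stack_floor below -0.02 m or height (world z) of cassette above 0.05 m)) or ((horizontal distance between blank4 and stack_floor below 0.045 m or height (world z) of cassette above 0.05 m) and (x of blank2 in the frame of stack_floor below -0.02 m or height (world z) of cassette above 0.05 m)) or ((horizontal distance between blank4 and stack_floor below 0.045 m or height (world z) of cassette above 0.05 m) and (x of blank3 in the frame of stack_floor below -0.02 m or height (world z) of cassette above 0.05 m))).
It fails at once if the bone tray, oiler stand, suspension block or pendulum leader is moved more than 15 mm (distance of any of bone_tray, oiler_stand, suspension_block, pendulum_leader from where it was at the start of the episode above 0.015 m).
Of blank2, blank3, blank4 only 1 to 3 are there at a start; the rules pass over those that are not, and their reading is None.
At some moment in a run one of tray may be knocked a few centimetres aside while the robot is not near it.
Once in a run the grip may slacken for a moment while it holds something.
It also fails if it takes over 210 s, if anything falls off the work surface, if the arm or the gripper's body presses on something with over 40 N, if the wrist force passes 120 N, or if a joint passes its speed limit or range.

## Working session

There is one attempt and no reset: what is moved stays moved. The work goes in short steps, Python scripts to look and compute and a shell command to move; the robot and the scene stay as the last step left them, time stands still between calls to the robot, and variables do not carry over. Pictures are saved under pics/ and viewed, at most 14 in all, crops included, and the job is handed in when it is done.

```bash
ls; mkdir -p pics; python3 - <<'E'
from plant import robot
import cv2
o=robot.get_obs();print(o)
for n in("top","side"):
    p,d=robot.grab_frame(n);cv2.imwrite(f"pics/{n}0.png",p[:,:,::-1]);print(n,robot.camera_params(n))
    import numpy as np;np.savez(f"{n}0.npz",p=p,d=d)
E
```

```text
pics
{'t': 0.0, 'joint_positions': array([-1.01540257e+00,  3.85581838e-01,  6.60101556e-03, -5.25933906e-04,
       -1.19401088e+00, -2.58599193e-01]), 'joint_vel': array([-0.00156494, -0.00090222,  0.00164001,  0.00082598,  0.0018002 ,
        0.00375191]), 'tau': array([-9.36827309e-04, -3.92289662e+01,  1.88400739e+01,  4.18610841e+00,
       -4.61306816e-03, -3.21334170e-06]), 'eef_pos': array([ 0.18263058, -0.59709364,  0.23019263]), 'eef_rot': array([-1.47757171e-01,  9.89023030e-01,  1.10477578e-03, -2.10074900e-04]), 'ft_force': array([-0.30539246, -0.09426474,  0.0510876 ]), 'ft_torque': array([ 0.00285216, -0.00610061, -0.01314878]), 'grip_force': 0.0, 'grip_width': 0.9997921916259479}
top {'mtx': array([[367.23370712,   0.        , 321.38611018],
       [  0.        , 367.23370712, 198.30557229],
       [  0.        ,   0.        ,   1.        ]]), 'rvec': array([ 2.18889432, -2.16290456,  0.10918418]), 'tvec': array([-0.02619836,  0.55384979,  0.83556807])}
side {'mtx': array([[458.99586301,   0.        , 323.64845088],
       [  0.        , 458.99586301, 204.07564724],
       [  0.        ,   0.        ,   1.        ]]), 'rvec': array([ 0.78166559, -2.40334413,  1.26298122]), 'tvec': array([0.4417265 , 0.23372124, 0.73739673])}
```

View pics/top0.png

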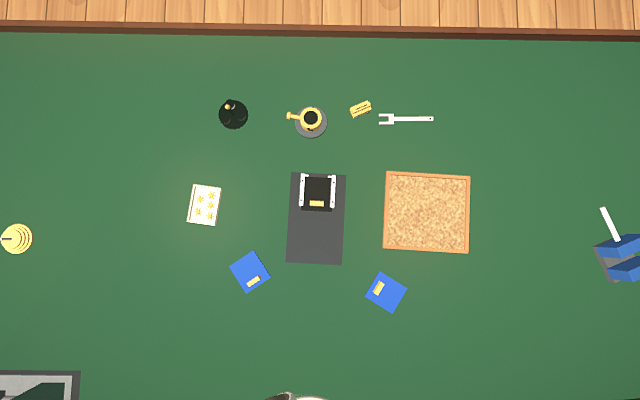

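View pics/side0.png

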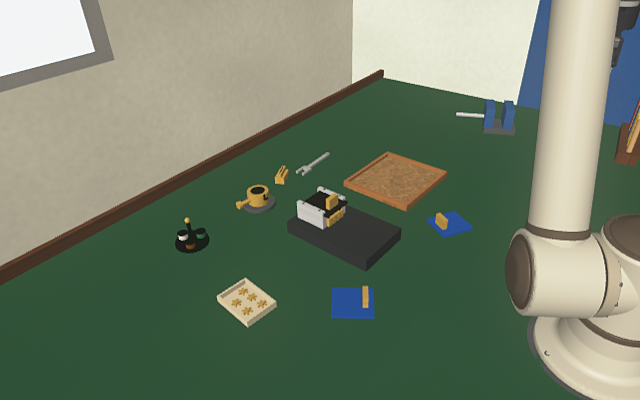

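Top view: cassette around (316,218) with the black slide at (317,192) and its tab at (317,203). The oak tray is at (427,212), on the right (−y), and the bone tray is on the left. There are two blue decoys in front, at (250,272) and (386,292). I'll write the helpers and enlarge the area.

```bash
cat > h.py <<'E'
import numpy as np,cv2
from plant import robot
from scipy.spatial.transform import Rotation as R
def cam(n):
    c=robot.camera_params(n);Rm=cv2.Rodrigues(np.array(c["rvec"]))[0];return c["mtx"],Rm,np.array(c["tvec"]).ravel()
def ray(n,uv,C=None):
    K,Rm,t=C or cam(n);uv=np.atleast_2d(uv).astype(float)
    x=(uv-K[:2,2])/[K[0,0],K[1,1]]
    if n=="wrist":
        r=np.linalg.norm(x,axis=1,keepdims=True);d=np.hstack([x/np.maximum(r,1e-9)*np.sin(r),np.cos(r)])
    else: d=np.hstack([x,np.ones((len(x),1))])
    return -Rm.T@t,d@Rm
def onz(n,uv,z,C=None):
    o,d=ray(n,uv,C);z=np.broadcast_to(z,len(d));return o+d*((z-o[2])/d[:,2])[:,None]
def tri(rays):
    A=0;b=0
    for o,d in rays:
        d=d/np.linalg.norm(d);P=np.eye(3)-np.outer(d,d);A=A+P;b=b+P@o
    return np.linalg.solve(A,b)
def proj(n,X,C=None):
    K,Rm,t=C or cam(n);p=np.atleast_2d(X)@Rm.T+t
    if n=="wrist":
        r=np.linalg.norm(p[:,:2],axis=1);th=np.arctan2(r,p[:,2]);p2=p[:,:2]/np.maximum(r,1e-9)[:,None]*th[:,None]
    else: p2=p[:,:2]/p[:,2:]
    return p2*[K[0,0],K[1,1]]+K[:2,2]
def st():
    o=robot.get_obs();e=np.array(o["eef_pos"]);r=R.from_quat(o["eef_rot"]);return o,e,r
E
python3 - <<'E'
from h import *
a=np.load("top0.npz")["p"];b=np.load("side0.npz")["p"]
cv2.imwrite("pics/c1.png",cv2.resize(a[165:270,280:345,::-1],None,fx=5.5,fy=5.5,interpolation=cv2.INTER_CUBIC))
cv2.imwrite("pics/c2.png",cv2.resize(b[180:275,280:410,::-1],None,fx=6,fy=6,interpolation=cv2.INTER_CUBIC))
d=np.load("top0.npz")["d"];K,Rm,t=cam("top")
o,_=ray("top",[0,0]);print("cam",o)
def P(u,v):
    o,r=ray("top",[u,v]);return (o+r*d[v,u])[0]
for u,v in[(317,240),(310,190),(317,203),(332,190),(427,212),(427,172),(360,240)]:print((u,v),P(u,v).round(4))
print(robot.camera_params("wrist"))
E
```

```text
cam [ 0.47296335 -0.01490524  0.88413429]
(317, 240) [ 0.4569 -0.0106  0.0327]
(310, 190) [0.5688 0.0064 0.0659]
(317, 203) [ 0.5377 -0.0098  0.0902]
(332, 190) [ 0.5689 -0.0428  0.0703]
(427, 212) [ 0.5261 -0.2729  0.0074]
(427, 172) [ 6.241e-01 -2.764e-01  6.000e-04]
(360, 240) [ 0.4575 -0.1134 -0.0008]
{'mtx': array([[309.70691629,   0.        , 314.79557576],
       [  0.        , 309.70691629, 196.00114354],
       [  0.        ,   0.        ,   1.        ]]), 'rvec': array([-1.76610828, -2.38592188, -0.3200524 ]), 'tvec': array([ 0.6238157 , -0.03482175,  0.37812192])}
```

View pics/c1.png

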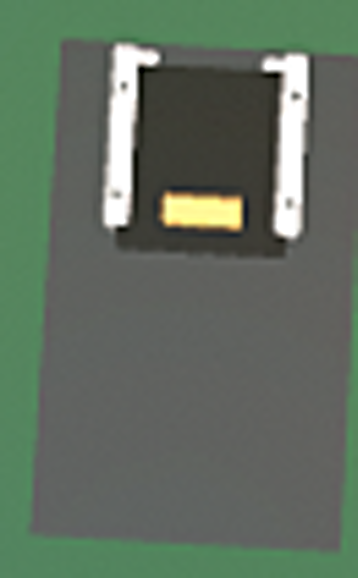

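View pics/c2.png

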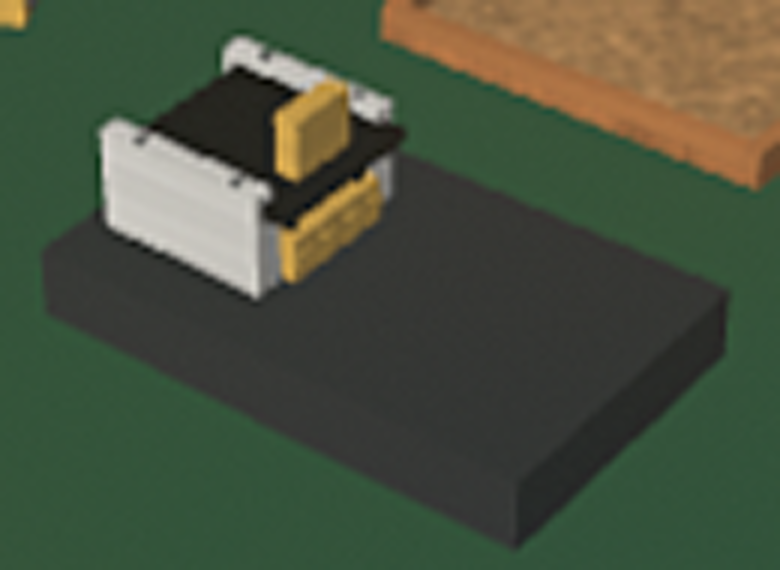

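c1 shows the granite corners at (62,40), (30,534) and (340,550), the walls and the brass tab at (202,212). c2 shows 3 or 4 blanks under the slide. I'll fit the cassette pose from both views.

```bash
python3 - <<'E'
from h import *
from scipy.optimize import least_squares
c1=lambda p:(np.array(p,float)+.5)/5.5-.5+[280,165]
c2=lambda p:(np.array(p,float)+.5)/6-.5+[280,180]
ob=[("top",c1([62,40]),[.105,.065,.03]),("top",c1([30,534]),[-.105,.065,.03]),("top",c1([341,551]),[-.105,-.065,.03]),
("side",c2([516,482]),[-.105,.065,.03]),("side",c2([727,293]),[-.105,-.065,.03]),("side",c2([43,252]),[.105,.065,.03]),("side",c2([258,299]),[.024,.039,.03]),
("top",c1([104,226]),[.024,.039,.0715]),("top",c1([302,237]),[.024,-.039,.0715]),("top",c1([308,56]),[.096,-.039,.0715]),("top",c1([113,43]),[.096,.039,.0715])]
def f(p):
    r=R.from_euler("z",p[3]);return np.concatenate([proj(n,r.apply(X)+p[:3])[0]-u for n,u,X in ob])
C={n:cam(n) for n in("top","side")}
s=least_squares(f,[.5,-.01,0,-.04],loss="soft_l1");print("cassette",s.x.round(4));print(f(s.x).reshape(-1,2).round(1))
p=s.x;rz=R.from_euler("z",p[3])
# tab top corners front-left, front-right (tops) both views
for a,b in[([162,229],[278,113]),]:pass
# tab: top view top face front edge corners ; side
T=[("top",[162,195],"rl"),("top",[243,197],"rr")]
for z in(.09,):
    for n,uv in[("top",c1([163,194])),("top",c1([243,196])),("top",c1([161,226])),("top",c1([242,230])),("side",c2([275,111])),("side",c2([303,124])),("side",c2([348,90])),("side",c2([325,80]))]:
        print(n,(rz.inv().apply(onz(n,uv,z)[0]-[*p[:2],0])).round(4))
# slide front edge
for n,uv in[("top",c1([117,250])),("top",c1([284,257]))]:print("edge",rz.inv().apply(onz(n,uv,.066)[0]-[*p[:2],0]).round(4))
# triangulate tab top front-left corner: side (303,124)? 
for a,b in(([163,194],[275,111]),([161,226],[303,124]),([242,230],[348,90])):
    P=tri([(lambda q:(q[0],q[1][0]))(ray("top",c1(a))),(lambda q:(q[0],q[1][0]))(ray("side",c2(b)))]);print("tri",P.round(4),rz.inv().apply(P-[*p[:2],0]).round(4))
E
```

```text
cassette [ 0.5074 -0.0078 -0.0014 -0.0395]
[[ 0.   0.3]
 [ 0.5  0.6]
 [ 0.3  0.4]
 [-0.6  0.4]
 [-0.5 -0.5]
 [-1.4 -0.2]
 [-0.8 -0.1]
 [ 0.5 -0. ]
 [-0.4 -0.2]
 [ 0.   0.7]
 [ 0.7  1.2]]
top [0.0363 0.0164 0.09  ]
top [ 0.0371 -0.0152  0.09  ]
top [0.0236 0.0165 0.09  ]
top [ 0.0237 -0.0155  0.09  ]
side [0.0337 0.0126 0.09  ]
side [0.0209 0.0131 0.09  ]
side [ 0.0216 -0.0134  0.09  ]
side [ 0.0321 -0.0136  0.09  ]
edge [0.0147 0.0345 0.066 ]
edge [ 0.0154 -0.0333  0.066 ]
tri [0.5424 0.0059 0.0913] [0.0344 0.0151 0.0913]
tri [0.5299 0.0065 0.0909] [0.0218 0.0152 0.0909]
tri [ 0.5305 -0.0244  0.088 ] [ 0.0236 -0.0156  0.088 ]
```

```bash
cat >> h.py <<'E'
CP=np.array([.5074,-.0078,0]);CY=-.0395
def c2w(p): return R.from_euler("z",CY).apply(p)+CP
def w2c(p): return R.from_euler("z",-CY).apply(np.array(p)-CP)
def yawdown(psi): # tool y at angle psi, tool z down
    y=np.array([np.cos(psi),np.sin(psi),0]);z=np.array([0,0,-1.]);return R.from_matrix(np.c_[np.cross(y,z),y,z])
def goto(pos,psi=np.pi+CY):
    "prints turn (pi units, tool axes) and shift in tool axes after the turn / before the turn"
    o,e,r=st();rt=yawdown(psi);dr=(r.inv()*rt).as_rotvec()/np.pi;d=np.array(pos)-e
    print("t %.1f"%o["t"],"tcp",e.round(4),"cass",w2c(e).round(4),"turn",dr.round(4),"shift after turn",(rt.inv().apply(d)/.05).round(3),"now",(r.inv().apply(d)/.05).round(3),"w %.3f F %.1f"%(o["grip_width"],o["grip_force"]),"ft",np.round(o["ft_force"],1))
E
python3 -c "
from h import *
goto([.43,-.01,.26])"
```

```text
t 0.1 tcp [ 0.1827 -0.5972  0.2303] cass [-0.3012 -0.6017  0.2303] turn [ 0.0006  0.0004 -0.393 ] shift after turn [-11.93   -4.479  -0.594] now [-8.163  9.786 -0.575] w 0.999 F 0.0 ft [-0.1 -0.2 -0.8]
```

```bash
python3 -m creep '[[[0,0,-0.0393],[0,0,-0.03],1],[[0,0,-0.0393],[0,0,-0.03],1],[[0,0,-0.0393],[0,0,-0.03],1],[[0,0,-0.0393],[0,0,-0.03],1],[[0,0,-0.0393],[0,0,-0.03],1],[[0,0,-0.0393],[0,0,-0.03],1],[[0,0,-0.0393],[0,0,-0.03],1],[[0,0,-0.0393],[0,0,-0.03],1],[[0,0,-0.0393],[0,0,-0.03],1],[[0,0,-0.0393],[0,0,-0.03],1],[[0,0,0],[0,0,-0.03],1]]' 20 && python3 -m creep '[[[0,0,0],[-0.6,-0.224,0],1],[[0,0,0],[-0.6,-0.224,0],1],[[0,0,0],[-0.6,-0.224,0],1],[[0,0,0],[-0.6,-0.224,0],1],[[0,0,0],[-0.6,-0.224,0],1],[[0,0,0],[-0.6,-0.224,0],1],[[0,0,0],[-0.6,-0.224,0],1],[[0,0,0],[-0.6,-0.224,0],1],[[0,0,0],[-0.6,-0.224,0],1],[[0,0,0],[-0.6,-0.224,0],1],[[0,0,0],[-0.6,-0.224,0],1],[[0,0,0],[-0.6,-0.224,0],1],[[0,0,0],[-0.6,-0.224,0],1],[[0,0,0],[-0.6,-0.224,0],1],[[0,0,0],[-0.6,-0.224,0],1],[[0,0,0],[-0.6,-0.224,0],1],[[0,0,0],[-0.6,-0.224,0],1],[[0,0,0],[-0.6,-0.224,0],1],[[0,0,0],[-0.6,-0.224,0],1],[[0,0,0],[-0.53,-0.224,0],1]]' && python3 -m creep '[[[0,0,0],[0,0,0],1],[[0,0,0],[0,0,0],1],[[0,0,0],[0,0,0],1]]'; python3 - <<'E'
from h import *
goto([.43,-.01,.26])
import pickle
C=cam("wrist");p,d=robot.grab_frame("wrist");pickle.dump((C,p,d),open("w1.pkl","wb"));cv2.imwrite("pics/w1.png",p[:,:,::-1])
print(ray("wrist",[0,0],C)[0].round(3), proj("wrist",c2w([.0295,0,.09]),C))
E
```

```text
t: 1.2
eef_pos: [0.1827, -0.5974, 0.2473]
eef_rot: [-0.693, 0.721, 0.001, 0.0]
ft_force: [-0.3, 0.0, -0.9]
grip_width: 1.002
grip_force: 0.0
t: 3.2
eef_pos: [0.4302, -0.009, 0.2478]
eef_rot: [-0.692, 0.722, 0.0, 0.0]
ft_force: [1.4, -0.2, 0.1]
grip_width: 1.0
grip_force: 0.0
t: 3.5
eef_pos: [0.4296, -0.0109, 0.2477]
eef_rot: [-0.692, 0.721, 0.0, -0.0]
ft_force: [-0.4, -0.6, 0.3]
grip_width: 0.998
grip_force: 0.0
t 3.5 tcp [ 0.4296 -0.0109  0.2477] cass [-0.0776 -0.0062  0.2477] turn [ 0.0002 -0.     -0.0005] shift after turn [-0.019 -0.008 -0.247] now [-0.019 -0.008 -0.247] w 0.998 F 0.0 ft [-0.4 -0.6  0.3]
[ 0.427 -0.077  0.39 ] [[211.72246841 187.34181455]]
```

View pics/w1.png

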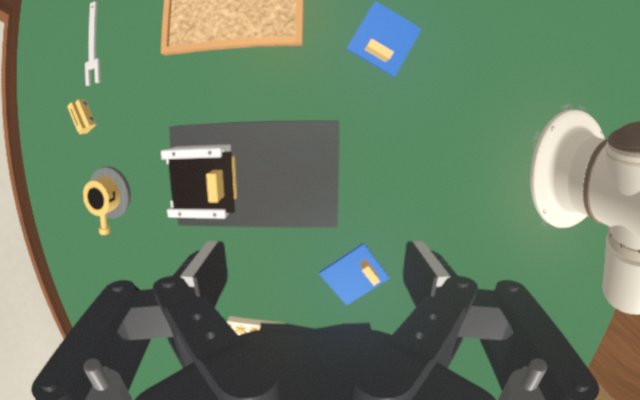

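Wrist view: tab near (214,186), predicted (212,187). The front of the blanks shows at (234,176). One enlarged crop should refine this.

```bash
python3 - <<'E'
import pickle,cv2
C,p,d=pickle.load(open("w1.pkl","rb"))
cv2.imwrite("pics/w1c.png",cv2.resize(p[135:230,155:250,::-1],None,fx=6,fy=6,interpolation=cv2.INTER_CUBIC))
E
```

```text
(no output)
```

View pics/w1c.png

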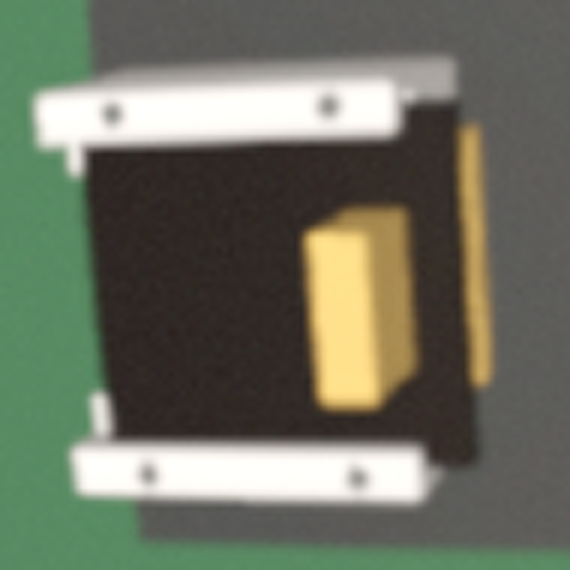

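```bash
python3 - <<'E'
from h import *
import pickle
from scipy.optimize import least_squares
CW,_,_=pickle.load(open("w1.pkl","rb"));CT,CS=cam("top"),cam("side")
c1=lambda p:(np.array(p,float)+.5)/5.5-.5+[280,165]
c2=lambda p:(np.array(p,float)+.5)/6-.5+[280,180]
c3=lambda p:(np.array(p,float)+.5)/6-.5+[155,135]
CC=dict(top=CT,side=CS,wrist=CW)
# joint fit: cassette (x,y,z,yaw); wrist walls
W=[("wrist",c3([400,77]),[.024,-.039,.0715]),("wrist",c3([402,137]),[.024,-.030,.0715]),("wrist",c3([427,446]),[.024,.030,.0715]),("wrist",c3([424,504]),[.024,.039,.0715]),("wrist",c3([33,95]),[.096,-.039,.0715]),("wrist",c3([74,496]),[.096,.039,.0715]),("wrist",c3([457,58]),[.024,-.039,.03])]
def f(p):
    r=R.from_euler("z",p[3]);return np.concatenate([proj(n,r.apply(X)+p[:3],CC[n])[0]-u for n,u,X in W])
s=least_squares(f,[*CP,CY],loss="soft_l1");print("wrist-only cassette",s.x.round(4));print(f(s.x).reshape(-1,2).round(1))
p=s.x;rz=R.from_euler("z",p[3])
for u in([303,233],[366,228],[383,408],[320,411]):
    X=onz("wrist",c3(u),.09+p[2],CW)[0];print("tab",w2c(X).round(4),rz.inv().apply(X-p[:3]).round(4))
for u in([460,100],[477,462]):X=onz("wrist",c3(u),.066+p[2],CW)[0];print("edge",rz.inv().apply(X-p[:3]).round(4))
for u in([480,125],[491,384]):
  for n in(2,3,4):X=onz("wrist",c3(u),.03+p[2],CW)[0];print("blank floor",rz.inv().apply(X-p[:3]).round(4));break
a=[(ray("top",c1(q))[0],ray("top",c1(q))[1][0]) for q in([202,194+17],)]
b=[(ray("wrist",c3(q),CW)[0],ray("wrist",c3(q),CW)[1][0]) for q in([343,320],)]
print("tri top centre",tri(a+b).round(4),w2c(tri(a+b)).round(4))
E
```

```text
wrist-only cassette [ 0.5045 -0.0079  0.0056 -0.0451]
[[-0.5  0.4]
 [-0.4 -1.1]
 [-1.   2. ]
 [ 0.2  0.1]
 [ 0.6 -0.3]
 [ 0.8  0. ]
 [ 0.3 -0.4]]
tab [ 0.0336 -0.0159  0.0956] [ 0.0366 -0.0155  0.09  ]
tab [ 0.0221 -0.0165  0.0956] [ 0.0251 -0.0162  0.09  ]
tab [0.0216 0.0148 0.0956] [0.0244 0.0151 0.09  ]
tab [0.0333 0.0153 0.0956] [0.0361 0.0158 0.09  ]
edge [ 0.0142 -0.0344  0.066 ]
edge [0.0149 0.0325 0.066 ]
blank floor [ 0.0203 -0.0251  0.03  ]
blank floor [0.0208 0.0276 0.03  ]
tri top centre [ 0.5378 -0.0081  0.088 ] [0.0304 0.0009 0.088 ]
```

```bash
python3 -c "
from h import *
goto(c2w([.028,0,.0695]))"
```

```text
t 3.5 tcp [ 0.4296 -0.0111  0.2477] cass [-0.0776 -0.0064  0.2477] turn [ 0.0001 -0.     -0.0005] shift after turn [-0.127 -2.112  3.565] now [-0.131 -2.113  3.564] w 1.002 F 0.0 ft [-1.  -0.1  0.3]
```

```bash
python3 -m creep '[[[0,0,0],[-0.013,-0.21,0.1],0.5],[[0,0,0],[-0.013,-0.21,0.1],0.5],[[0,0,0],[-0.013,-0.21,0.1],0.5],[[0,0,0],[-0.013,-0.21,0.1],0.5],[[0,0,0],[-0.013,-0.21,0.1],0.5],[[0,0,0],[-0.013,-0.21,0.1],0.5],[[0,0,0],[-0.013,-0.21,0.1],0.5],[[0,0,0],[-0.013,-0.21,0.1],0.5],[[0,0,0],[-0.013,-0.21,0.1],0.5],[[0,0,0],[-0.013,-0.21,0.1],0.5],[[0,0,0],[0,0,0.4],0.4],[[0,0,0],[0,0,0.4],0.4],[[0,0,0],[0,0,0.4],0.4],[[0,0,0],[0,0,0.3],0.4],[[0,0,0],[0,0,0.3],0.4],[[0,0,0],[0,0,0.2],0.4],[[0,0,0],[0,0,0.1],0.4],[[0,0,0],[0,0,0],0.4],[[0,0,0],[0,0,0],0.4],[[0,0,0],[0,0,0],0.4]]' 25; python3 - <<'E'
from h import *
goto(c2w([.028,0,.0695]))
p,d=robot.grab_frame("side");q,_=robot.grab_frame("top")
a=cv2.resize(p[160:260,270:390,::-1],None,fx=4,fy=4,interpolation=3);b=cv2.resize(q[150:250,285:350,::-1],None,fx=4,fy=4,interpolation=3)
cv2.imwrite("pics/g1.png",np.hstack([a,b]))
E
```

```text
t: 5.55
eef_pos: [0.5359, -0.0079, 0.0936]
eef_rot: [-0.693, 0.721, -0.0, 0.001]
ft_force: [0.3, -0.6, 0.4]
grip_width: 0.395
grip_force: 0.0
t 5.5 tcp [ 0.5359 -0.0079  0.0936] cass [0.0285 0.001  0.0936] turn [-0.0005  0.0001  0.0001] shift after turn [0.02  0.009 0.482] now [0.02  0.01  0.482] w 0.395 F 0.0 ft [ 0.3 -0.6  0.4]
```

View pics/g1.png

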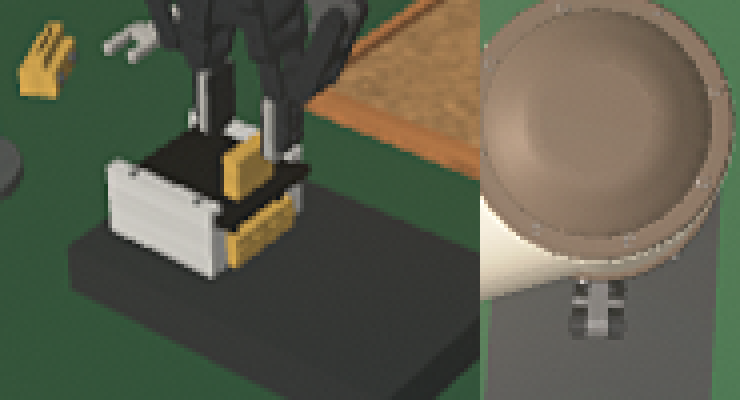

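The fingers straddle the tab on both sides of (245,160). Next I lower by the remaining 24 mm and close gently.

```bash
python3 -m creep '[[[0,0,0],[0,0,0.1],0.4],[[0,0,0],[0,0,0.1],0.4],[[0,0,0],[0,0,0.1],0.4],[[0,0,0],[0,0,0.1],0.4],[[0,0,0],[0,0,0.06],0.4],[[0,0,0],[0,0,0],0.3],[[0,0,0],[0,0,0],0.2],[[0,0,0],[0,0,0],0.1],[[0,0,0],[0,0,0],0],[[0,0,0],[0,0,0],0],[[0,0,0],[0,0,0],0],[[0,0,0],[0,0,0],0],[[0,0,0],[0,0,0],0]]' 25; python3 -c "
from h import *
goto(c2w([.028,0,.0695]))"
```

```text
t: 6.95
eef_pos: [0.5355, -0.008, 0.07]
eef_rot: [-0.693, 0.721, -0.0, 0.0]
ft_force: [0.3, 0.0, 1.2]
grip_width: 0.108
grip_force: 25.3
t 7.0 tcp [ 0.5355 -0.008   0.07  ] cass [0.0281 0.0009 0.07  ] turn [-0.0002  0.      0.0001] shift after turn [0.019 0.001 0.01 ] now [0.019 0.001 0.01 ] w 0.108 F 25.3 ft [0.3 0.  1.2]
```

```bash
python3 -m creep '[[[0,0,0],[0,0.04,0],0],[[0,0,0],[0,0.08,0],0],[[0,0,0],[0,0.08,0],0],[[0,0,0],[0,0.08,0],0],[[0,0,0],[0,0.08,0],0],[[0,0,0],[0,0.04,0],0],[[0,0,0],[0,0,0],0]]' 25 ; python3 -c "
from h import *
goto(c2w([-.07,0,.0695]))"
```

```text
t: 7.65
eef_pos: [0.5148, -0.0072, 0.07]
eef_rot: [-0.693, 0.721, 0.0, -0.0]
ft_force: [-1.0, 0.5, 4.6]
grip_width: 0.109
grip_force: 25.7
t 7.7 tcp [ 0.5148 -0.0072  0.07  ] cass [0.0073 0.0009 0.07  ] turn [ 0.0002 -0.      0.0001] shift after turn [0.017 1.547 0.01 ] now [0.017 1.547 0.011] w 0.109 F 25.7 ft [-1.   0.5  4.6]
```

```bash
python3 -m creep '[[[0,0,0],[0,0.04,-0.01],0],[[0,0,0],[0,0.08,0],0],[[0,0,0],[0,0.08,0],0],[[0,0,0],[0,0.08,0],0],[[0,0,0],[0,0.08,0],0],[[0,0,0],[0,0.08,0],0],[[0,0,0],[0,0.08,0],0],[[0,0,0],[0,0.08,0],0],[[0,0,0],[0,0.08,0],0],[[0,0,0],[0,0.08,0],0],[[0,0,0],[0,0,0],0]]' 25 ; python3 -m creep '[[[0,0,0],[0,0.08,0],0],[[0,0,0],[0,0.08,0],0],[[0,0,0],[0,0.08,0],0],[[0,0,0],[0,0.08,0],0],[[0,0,0],[0,0.08,0],0],[[0,0,0],[0,0.08,0],0],[[0,0,0],[0,0.08,0],0],[[0,0,0],[0,0.08,0],0],[[0,0,0],[0,0.08,0],0],[[0,0,0],[0,0.08,0],0],[[0,0,0],[0,0.08,0],0],[[0,0,0],[0,0,0],0],[[0,0,0],[0,0,0],0],[[0,0,0],[0,0,0],0]]' 25;  python3 - <<'E'
from h import *
goto(c2w([-.07,0,.0695]))
p,d=robot.grab_frame("side");q,D=robot.grab_frame("top")
a=cv2.resize(p[160:280,270:410,::-1],None,fx=4,fy=4,interpolation=3)
cv2.imwrite("pics/g2.png",a)
# tray from the fresh top picture: cork/rim colour box
hsv=cv2.cvtColor(q,cv2.COLOR_RGB2HSV);m=((hsv[:,:,0]<25)&(hsv[:,:,1]>60)&(hsv[:,:,2]>90)).astype(np.uint8);m[:,:365]=0;m[:165]=0;m[260:]=0;m[:,480:]=0
m=cv2.morphologyEx(m,cv2.MORPH_CLOSE,np.ones((5,5)))
c=max(cv2.findContours(m,0,1)[0],key=cv2.contourArea);r=cv2.minAreaRect(c);bp=cv2.boxPoints(r);print(bp.round(1))
P=onz("top",bp,.016);print(P.round(4),P.mean(0).round(4),"sides",np.linalg.norm(np.diff(P,axis=0),axis=1).round(3))
E
```

```text
t: 8.75
eef_pos: [0.4765, -0.0059, 0.0702]
eef_rot: [-0.693, 0.721, 0.0, -0.0]
ft_force: [0.1, 0.4, -1.7]
grip_width: 0.109
grip_force: 25.0
t: 10.15
eef_pos: [0.4336, -0.004, 0.0704]
eef_rot: [-0.693, 0.721, -0.0, 0.0]
ft_force: [-0.1, -0.0, -0.3]
grip_width: 0.104
grip_force: 29.5
t 10.2 tcp [ 0.4336 -0.004   0.0704] cass [-0.0739  0.0009  0.0704] turn [-0.0001  0.      0.0001] shift after turn [ 0.018 -0.078  0.017] now [ 0.018 -0.078  0.017] w 0.104 F 29.5 ft [-0.1 -0.  -0.3]
[[380.8 247.9]
 [385.7 170.2]
 [472.7 175.6]
 [467.9 253.4]]
[[ 0.4398 -0.1605  0.016 ]
 [ 0.6247 -0.1728  0.016 ]
 [ 0.6141 -0.3814  0.016 ]
 [ 0.4295 -0.365   0.016 ]] [ 0.527  -0.2699  0.016 ] sides [0.185 0.209 0.185]
```

View pics/g2.png

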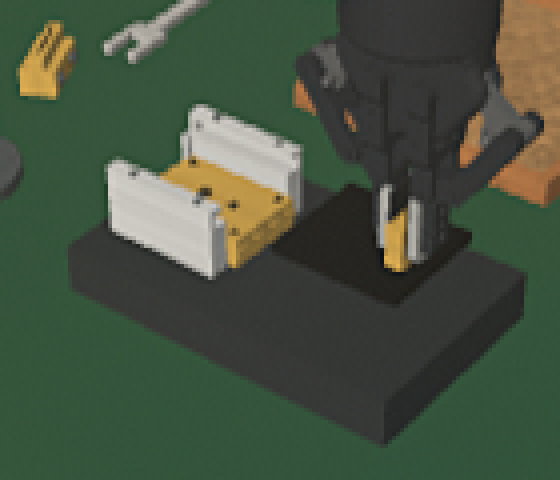

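Slide fully out, held level. I'll lay it on the clear linoleum left of the granite, at about (0.52, 0.145).

```bash
python3 -m creep '[[[0,0,0],[0,0,-0.1],0],[[0,0,0],[0,0,-0.2],0],[[0,0,0],[0,0,-0.2],0],[[0,0,0],[0,0,-0.2],0],[[0,0,0],[0,0,-0.1],0],[[0,0,0],[0,0,0],0]]' 40; python3 -c "
from h import *
goto([.5,.145,.0115])"
```

```text
t: 10.85
eef_pos: [0.434, -0.0038, 0.1115]
eef_rot: [-0.693, 0.721, -0.001, 0.001]
ft_force: [0.3, 0.3, -1.6]
grip_width: 0.105
grip_force: 43.7
t 10.8 tcp [ 0.434  -0.0038  0.1115] cass [-0.0735  0.0011  0.1115] turn [-0.0008  0.0003  0.0001] shift after turn [-3.026 -1.201  2.   ] now [-3.024 -1.197  2.006] w 0.105 F 43.7 ft [ 0.3  0.3 -1.6]
```

```bash
python3 -m creep '[[[0,0,0],[-0.15,-0.06,0],0],[[0,0,0],[-0.3,-0.12,0],0],[[0,0,0],[-0.3,-0.12,0],0],[[0,0,0],[-0.3,-0.12,0],0],[[0,0,0],[-0.3,-0.12,0],0],[[0,0,0],[-0.3,-0.12,0],0],[[0,0,0],[-0.3,-0.12,0],0],[[0,0,0],[-0.3,-0.12,0],0],[[0,0,0],[-0.3,-0.12,0],0],[[0,0,0],[-0.3,-0.12,0],0],[[0,0,0],[-0.15,-0.06,0],0],[[0,0,0],[0,0,0.1],0],[[0,0,0],[0,0,0.3],0],[[0,0,0],[0,0,0.3],0],[[0,0,0],[0,0,0.3],0],[[0,0,0],[0,0,0.3],0],[[0,0,0],[0,0,0.2],0],[[0,0,0],[0,0,0.2],0],[[0,0,0],[0,0,0.1],0],[[0,0,0],[0,0,0],0]]' 40; python3 - <<'E'
from h import *
goto([.5,.145,.0115])
p,d=robot.grab_frame("side");cv2.imwrite("pics/g3.png",cv2.resize(p[180:330,200:400,::-1],None,fx=3,fy=3,interpolation=3))
E
```

```text
t: 12.85
eef_pos: [0.4989, 0.1432, 0.0197]
eef_rot: [-0.693, 0.721, 0.0, -0.001]
ft_force: [0.5, 0.7, -0.5]
grip_width: 0.104
grip_force: 43.8
t 12.8 tcp [0.4989 0.1432 0.0197] cass [-0.0145  0.1505  0.0197] turn [ 0.0004 -0.0003 -0.    ] shift after turn [-0.038 -0.021  0.164] now [-0.038 -0.021  0.164] w 0.104 F 43.8 ft [ 0.5  0.7 -0.5]
```

View pics/g3.png

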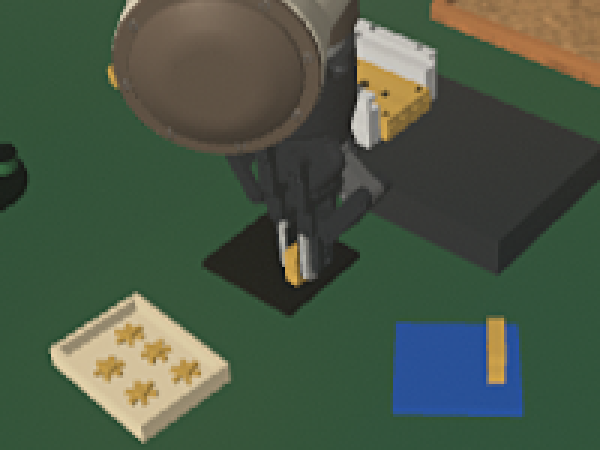

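The slide hangs level over clear linoleum. I'll lower it onto the surface, release and rise.

```bash
python3 -m creep '[[[0,0,0],[0,0,0.05],0],[[0,0,0],[0,0,0.05],0],[[0,0,0],[0,0,0.05],0],[[0,0,0],[0,0,0.02],0],[[0,0,0],[0,0,0],0],[[0,0,0],[0,0,0],0],[[0,0,0],[0,0,0],0]]' 40; python3 -c "
from h import *
goto([.5,.145,.0115])"
```

```text
t: 13.6
eef_pos: [0.4993, 0.1435, 0.0119]
eef_rot: [-0.693, 0.721, -0.0, 0.0]
ft_force: [-0.1, -0.2, -1.2]
grip_width: 0.106
grip_force: 43.8
t 13.6 tcp [0.4993 0.1435 0.0119] cass [-0.0141  0.1509  0.0119] turn [-0.      0.      0.0001] shift after turn [-0.03  -0.013  0.008] now [-0.03  -0.013  0.008] w 0.106 F 43.8 ft [-0.1 -0.2 -1.2]
```

```bash
python3 -m creep '[[[0,0,0],[0,0,0.015],0],[[0,0,0],[0,0,0.015],0],[[0,0,0],[0,0,0],0],[[0,0,0],[0,0,0],0]]' 40; python3 -m creep '[[[0,0,0],[0,0,0.012],0],[[0,0,0],[0,0,0],0],[[0,0,0],[0,0,0],0]]' 40
```

```text
t: 14.0
eef_pos: [0.4992, 0.1434, 0.0103]
eef_rot: [-0.693, 0.721, 0.0, -0.0]
ft_force: [-0.7, 0.1, -2.0]
grip_width: 0.106
grip_force: 43.8
t: 14.3
eef_pos: [0.4993, 0.1435, 0.0101]
eef_rot: [-0.693, 0.721, -0.0, 0.0]
ft_force: [-1.2, -0.1, 3.4]
grip_width: 0.106
grip_force: 44.4
```

```bash
python3 -m creep '[[[0,0,0],[0,0,0],0.3],[[0,0,0],[0,0,0],0.4],[[0,0,0],[0,0,0],0.4],[[0,0,0],[0,0,0],0.4],[[0,0,0],[0,0,-0.1],0.4],[[0,0,0],[0,0,-0.2],0.4],[[0,0,0],[0,0,-0.4],0.4],[[0,0,0],[0,0,-0.4],0.2],[[0,0,0],[0,0,-0.4],0],[[0,0,0],[0,0,-0.4],0],[[0,0,0],[0,0,-0.4],0],[[0,0,0],[0,0,-0.4],0],[[0,0,0],[0,0,-0.4],0],[[0,0,0],[0,0,-0.4],0],[[0,0,0],[-0.4,0,0],0],[[0,0,0],[-0.4,0,0],0],[[0,0,0],[-0.2,0,0],0],[[0,0,0],[0,0,0],0],[[0,0,0],[0,0,0],0]]' 40;  python3 - <<'E'
from h import *
goto(c2w([.1,0,.15]))
C=cam("wrist")
import pickle
q,D=robot.grab_frame("top");p,_=robot.grab_frame("side");w,_=robot.grab_frame("wrist");pickle.dump((q,D,p,w,C),open("s2.pkl","wb"))
a=cv2.resize(p[165:275,280:380,::-1],(500,550),interpolation=3);b=cv2.resize(q[165:275,285:345,::-1],(300,550),interpolation=3)
cv2.imwrite("pics/s2.png",np.hstack([a,b]))
E
```

```text
t: 16.2
eef_pos: [0.5009, 0.1931, 0.1847]
eef_rot: [-0.693, 0.721, 0.0, -0.0]
ft_force: [0.2, 0.1, 0.8]
grip_width: 0.001
grip_force: 0.0
t 16.2 tcp [0.5009 0.1931 0.1847] cass [-0.0145  0.2005  0.1847] turn [ 0.0002 -0.0001  0.0001] shift after turn [ 4.01  -2.29   0.695] now [ 4.01  -2.288  0.695] w 0.001 F 0.0 ft [0.2 0.1 0.8]
```

View pics/s2.png

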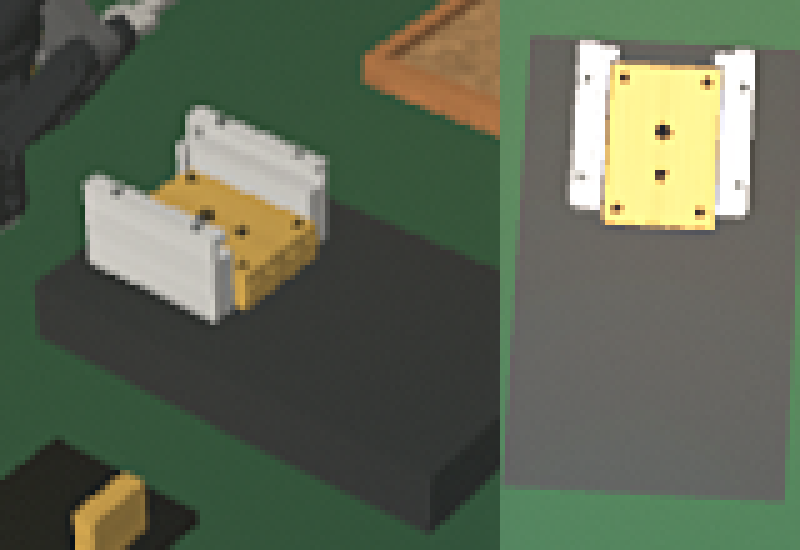

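```bash
python3 - <<'E'
from h import *
import pickle
q,D,p,w,C=pickle.load(open("s2.pkl","rb"))
f=lambda u,o:(np.array(u)+.5)/5-.5+o
T=lambda u:f(u,[185,165])
S=lambda u:f(u,[280,165])
for a,b in(([604,226],[237,268]),([714,230],[317,232]),([662,131],[207,215]),([660,175],[242,231]),([700,212],[298,223])):
    P=tri([(x[0],x[1][0]) for x in(ray("top",T(a)),ray("side",S(b)))]);print(P.round(4),w2c(P).round(4))
for a in([604,226],[714,230],[662,131]):
  print([w2c(onz("top",T(a),z)[0]).round(4) for z in(.048,.054)])
K,Rm,t=cam("top")
o,_=ray("top",[0,0])
dep=[]
for v in range(182,206):
    for u in range(310,324):
        X=o+ray("top",[u,v])[1][0]*D[v,u];dep.append(X[2])
print("blank z",np.median(dep),np.percentile(dep,[10,90]))
dep=[(o+ray("top",[u,v])[1][0]*D[v,u])[2] for v in range(225,255) for u in range(295,335)];print("granite z",np.median(dep))
E
```

```text
[0.5263 0.0173 0.0527] [0.0179 0.0259 0.0527]
[ 0.5238 -0.034   0.0428] [ 0.0174 -0.0255  0.0428]
[ 0.5675 -0.0104  0.0481] [ 0.0601 -0.0002  0.0481]
[ 0.5475 -0.0095  0.048 ] [ 0.0401 -0.0001  0.048 ]
[ 0.5308 -0.0279  0.0483] [ 0.0242 -0.0192  0.0483]
[array([0.0169, 0.0252, 0.048 ]), array([0.0165, 0.0249, 0.054 ])]
[array([ 0.0177, -0.025 ,  0.048 ]), array([ 0.0173, -0.0249,  0.054 ])]
[array([0.0618, 0.001 , 0.048 ]), array([0.0611, 0.001 , 0.054 ])]
blank z 0.048593449559333424 [0.04665821 0.05073302]
granite z 0.030557577895229504
```

Three blanks, top at 0.048. Before pushing, I'll check the clearance to the holder behind the cassette.

```bash
python3 - <<'E'
from h import *
print("holder bottom edge",[w2c(onz("top",[311,139],z)[0]).round(3) for z in(0,.02,.04)])
print("holder top edge",w2c(onz("top",[311,104],0)[0]).round(3))
print("susp",w2c(onz("top",[360,109],.02)[0]).round(3))
goto(c2w([.115,0,.15]))
E
```

```text
holder bottom edge [array([0.194, 0.023, 0.   ]), array([0.189, 0.022, 0.02 ]), array([0.184, 0.022, 0.04 ])]
holder top edge [0.283 0.028 0.   ]
susp [ 0.269 -0.092  0.02 ]
t 16.4 tcp [0.501  0.1927 0.1847] cass [-0.0143  0.2001  0.1847] turn [ 0.0001 -0.0001 -0.0002] shift after turn [ 4.002 -2.586  0.693] now [ 4.001 -2.589  0.694] w -0.000 F 0.0 ft [ 0.9 -0.1 -0.2]
```

```bash
python3 -m creep '[[[0,0,0],[0.2,-0.13,0],0],[[0,0,0],[0.4,-0.26,0],0],[[0,0,0],[0.4,-0.26,0],0],[[0,0,0],[0.4,-0.26,0],0],[[0,0,0],[0.4,-0.26,0],0],[[0,0,0],[0.4,-0.26,0],0],[[0,0,0],[0.4,-0.26,0],0],[[0,0,0],[0.4,-0.26,0],0],[[0,0,0],[0.4,-0.26,0],0],[[0,0,0],[0.4,-0.26,0],0],[[0,0,0],[0.2,-0.12,0],0],[[0,0,0],[0,0,0.3],0],[[0,0,0],[0,0,0.3],0],[[0,0,0],[0,0,0.3],0],[[0,0,0],[0,0,0.3],0],[[0,0,0],[0,0,0.2],0],[[0,0,0],[0,0,0],0],[[0,0,0],[0,0,0],0],[[0,0,0],[0,0,0],0]]' 40;  python3 - <<'E'
from h import *
goto(c2w([.113,0,.0447]))
E
```

```text
t: 18.25
eef_pos: [0.6233, -0.0114, 0.1157]
eef_rot: [-0.693, 0.721, -0.001, 0.001]
ft_force: [-0.6, -0.7, 0.8]
grip_width: 0.003
grip_force: 0.0
t 18.2 tcp [ 0.6233 -0.0114  0.1157] cass [0.116  0.0009 0.1157] turn [-0.0006  0.0001  0.0001] shift after turn [0.019 0.06  1.42 ] now [0.019 0.063 1.42 ] w 0.003 F 0.0 ft [-0.6 -0.7  0.8]
```

```bash
python3 -m creep '[[[0,0,0],[0.019,0,0.2],0],[[0,0,0],[0,0,0.3],0],[[0,0,0],[0,0,0.3],0],[[0,0,0],[0,0,0.2],0],[[0,0,0],[0,0,0.2],0],[[0,0,0],[0,0,0.1],0],[[0,0,0],[0,0,0.1],0],[[0,0,0],[0,0,0.02],0],[[0,0,0],[0,0,0],0],[[0,0,0],[0,0,0],0]]' 40;  python3 - <<'E'
from h import *
goto(c2w([.113,0,.0447]))
C=cam("wrist");w,_=robot.grab_frame("wrist");p,_=robot.grab_frame("side")
u=proj("wrist",c2w([.09,0,.048]),C)[0].astype(int);print(u)
x0,y0=max(0,min(u[0]-75,490)),max(0,min(u[1]-60,290));print(x0,y0)
a=cv2.resize(w[y0:y0+110,x0:x0+150,::-1],(750,550),interpolation=3);cv2.imwrite("pics/p1.png",a)
E
```

```text
t: 19.25
eef_pos: [0.623, -0.0124, 0.0442]
eef_rot: [-0.693, 0.721, -0.0, 0.0]
ft_force: [0.4, 0.2, -0.3]
grip_width: 0.002
grip_force: 0.0
t 19.2 tcp [ 0.623  -0.0124  0.0442] cass [ 0.1157 -0.      0.0442] turn [-0.0003  0.0001  0.0001] shift after turn [-0.     0.055 -0.01 ] now [-0.     0.054 -0.01 ] w 0.002 F 0.0 ft [ 0.4  0.2 -0.3]
[367 250]
292 190
```

View pics/p1.png

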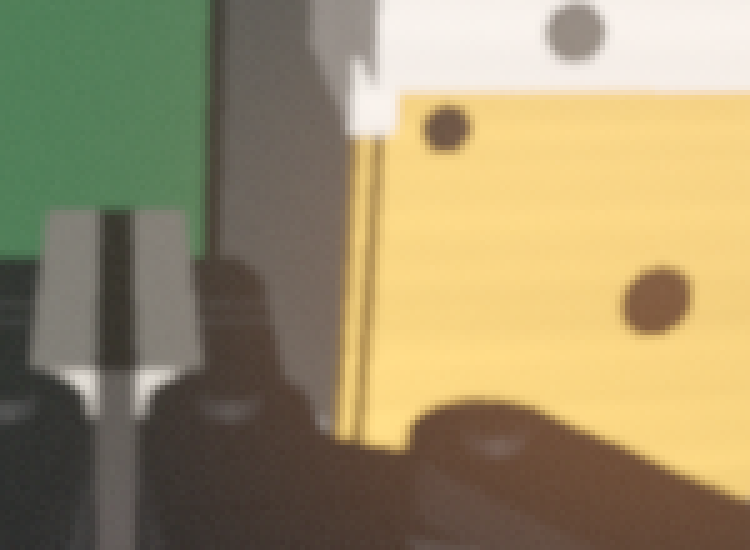

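Pads are shut behind the stack, and the three plate edges are visible at x≈340–380. Pushing the top blank forward.

```bash
python3 -m creep '[[[0,0,0],[0,0.1,-0.01],0],[[0,0,0],[0,0.1,0],0],[[0,0,0],[0,0.1,0],0],[[0,0,0],[0,0.1,0],0],[[0,0,0],[0,0.1,0],0],[[0,0,0],[0,0.1,0],0],[[0,0,0],[0,0.1,0],0],[[0,0,0],[0,0.1,0],0],[[0,0,0],[0,0,0],0]]' 40;  python3 - <<'E'
from h import *
goto(c2w([.016,0,.0447]))
p,_=robot.grab_frame("side")
a=cv2.resize(p[165:275,280:390,::-1],(550,550),interpolation=3);cv2.imwrite("pics/p2.png",a)
E
```

```text
t: 20.25
eef_pos: [0.5818, -0.0109, 0.0443]
eef_rot: [-0.693, 0.721, 0.0, -0.0]
ft_force: [-0.5, -0.2, 0.8]
grip_width: -0.001
grip_force: 0.0
t 20.2 tcp [ 0.5818 -0.0109  0.0443] cass [ 0.0745 -0.0002  0.0443] turn [ 0.0002 -0.      0.0001] shift after turn [-0.003  1.17  -0.008] now [-0.003  1.17  -0.007] w -0.001 F 0.0 ft [-0.5 -0.2  0.8]
```

View pics/p2.png

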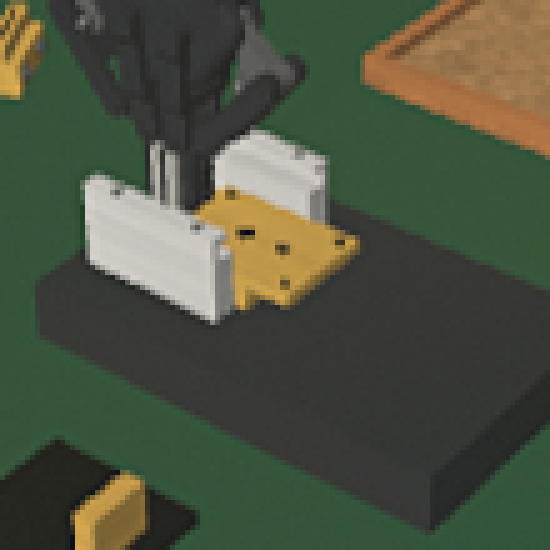

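Only the top plate moves, about 28 mm out. I'll push it fully off, rise, step aside (+y) and measure with the top camera by colour.

```bash
python3 -m creep '[[[0,0,0],[0,0.1,0],0],[[0,0,0],[0,0.1,0],0],[[0,0,0],[0,0.1,0],0],[[0,0,0],[0,0.1,0],0],[[0,0,0],[0,0.1,0],0],[[0,0,0],[0,0.1,0],0],[[0,0,0],[0,0.1,0],0],[[0,0,0],[0,0.1,0],0],[[0,0,0],[0,0.1,0],0],[[0,0,0],[0,0.1,0],0],[[0,0,0],[0,0.1,0],0],[[0,0,0],[0,0.07,0],0],[[0,0,0],[0,0,0],0],[[0,0,0],[0,0,0],0],[[0,0,0],[0,0,-0.2],0],[[0,0,0],[0,0,-0.4],0],[[0,0,0],[0,0,-0.4],0],[[0,0,0],[0,0,-0.4],0],[[0,0,0],[0,0,-0.4],0],[[0,0,0],[0,0,-0.4],0]]' 40
python3 -m creep '[[[0,0,0.047],[-0.4,0,0],0],[[0,0,0.047],[-0.4,0,0],0.3],[[0,0,0.047],[-0.4,0,0],0.5],[[0,0,0.047],[-0.4,0,0],0.9],[[0,0,0.047],[-0.4,0,0],0.9],[[0,0,0.047],[-0.2,0,0],0.9],[[0,0,0.047],[0,0,0],0.9],[[0,0,0.047],[0,0,0],0.9],[[0,0,0.047],[0,0,0],0.9],[[0,0,0.047],[0,0,0],0.9],[[0,0,0.03],[0,0,0],0.9],[[0,0,0],[0,0,0],0.9],[[0,0,0],[0,0,0],0.9]]'
cat >> h.py <<'E'
def brass(z,sel=None):
    "brass plates on granite from top view -> rect pose in cassette frame at top height z"
    q,D=robot.grab_frame("top");cv2.imwrite("pics/last.png",q[:,:,::-1]);hsv=cv2.cvtColor(q,cv2.COLOR_RGB2HSV)
    m=((hsv[:,:,0]>12)&(hsv[:,:,0]<30)&(hsv[:,:,1]>90)&(hsv[:,:,2]>120)).astype(np.uint8)
    k=np.zeros_like(m);k[165:275,283:350]=1;m=cv2.morphologyEx(m*k,cv2.MORPH_CLOSE,np.ones((5,5)))
    out=[]
    for c in cv2.findContours(m,0,1)[0]:
        if cv2.contourArea(c)<100: continue
        P=w2c(onz("top",cv2.boxPoints(cv2.minAreaRect(c)),z));ce=P.mean(0);e=P[1]-P[0];f=P[2]-P[1]
        L=e if np.linalg.norm(e)>np.linalg.norm(f) else f
        print("brass c",ce.round(4),"sides",np.linalg.norm(e).round(4),np.linalg.norm(f).round(4),"yaw(cass) %.3f"%np.arctan(L[1]/L[0]),"area",cv2.contourArea(c))
        print("   x range",P[:,0].min().round(4),P[:,0].max().round(4),"y",P[:,1].min().round(4),P[:,1].max().round(4))
        o,_=ray("top",[0,0])
        mm=np.zeros_like(m);cv2.drawContours(mm,[c],-1,1,-1);v,u=np.where(cv2.erode(mm,np.ones((5,5)))>0)
        X=o+ray("top",np.c_[u,v])[1]*D[v,u][:,None];A=np.c_[X[:,:2]-X[:,:2].mean(0),np.ones(len(X))];s=np.linalg.lstsq(A,X[:,2],rcond=None)[0];print("   z %.4f slopes"%s[2],s[:2].round(3))
    return q
def tray(q=None):
    from scipy.optimize import least_squares
    if q is None:q,_=robot.grab_frame("top")
    hsv=cv2.cvtColor(q,cv2.COLOR_RGB2HSV);m=((hsv[:,:,0]<28)&(hsv[:,:,1]>60)&(hsv[:,:,2]>80)).astype(np.uint8)
    m[:150]=0;m[275:]=0;m[:,:355]=0;m[:,520:]=0;m=cv2.morphologyEx(m,cv2.MORPH_CLOSE,np.ones((5,5)))
    c=max(cv2.findContours(m,0,1)[0],key=cv2.contourArea);c=cv2.approxPolyDP(c,6,True)[:,0];h=cv2.boxPoints(cv2.minAreaRect(m.nonzero() and np.argwhere(m)[:,::-1].astype(np.float32))) if len(c)!=4 else c
    P=onz("top",h,.010);ce=P.mean(0);i=np.argsort(P[:,0]);a,b=P[i[2:]];L=(a-b) if a[1]>b[1] else (b-a)
    a2,b2=P[i[:2]];L2=(a2-b2) if a2[1]>b2[1] else (b2-a2)
    y=np.arctan2(-(L+L2)[0],(L+L2)[1]);print("tray n",len(c),ce.round(4),"yaw %.3f"%y,"sides",np.linalg.norm(np.diff(P,axis=0),axis=1).round(3));return ce,y
E
python3 - <<'E'
from h import *
q=brass(.036);tray(q)
goto(c2w([-.03,0,.15]),np.pi/2+CY)
E
```

```text
t: 22.3
eef_pos: [0.5244, -0.0086, 0.1559]
eef_rot: [-0.693, 0.721, -0.0, 0.0]
ft_force: [0.1, -0.1, 0.4]
grip_width: 0.002
grip_force: 0.0
t: 23.6
eef_pos: [0.5635, 0.091, 0.1547]
eef_rot: [0.019, 1.0, 0.0, 0.0]
ft_force: [1.0, 0.9, 1.2]
grip_width: 0.899
grip_force: 0.0
brass c [0.0189 0.0009 0.036 ] sides 0.1483 0.0518 yaw(cass) 0.004 area 1335.5
   x range -0.0552 0.0931 y -0.0249 0.0269
   z 0.0434 slopes [-0.073 -0.254]
tray n 4 [ 0.5212 -0.3032  0.01  ] yaw -0.059 sides [0.184 0.201 0.184]
t 23.6 tcp [0.5635 0.0909 0.1546] cass [0.0522 0.1009 0.1546] turn [0.     0.0001 0.0006] shift after turn [ 1.643 -2.018  0.092] now [ 1.647 -2.015  0.091] w 0.901 F 0.0 ft [-0.1  0.1 -0.5]
```

```bash
python3 - <<'E'
from h import *
q,D=robot.grab_frame("top");K=cam("top");o,_=ray("top",[0,0],K)
for yy in(-.015,0,.015):
    out=[]
    for v in range(184,246,2):
        # find u with cass y=yy on z=.04
        for u in range(290,345):
            X=o+ray("top",[u,v],K)[1][0]*D[v,u];c=w2c(X)
            if abs(c[1]-yy)<.0013: out.append((round(c[0]*1e3),round(c[2]*1e3,1),tuple(int(t) for t in q[v,u])));break
    print(yy,[(a,b) for a,b,_ in out])
print([(a,c) for a,b,c in out])
E
```

```text
-0.015 [(79, np.float64(40.1)), (75, np.float64(40.2)), (70, np.float64(43.9)), (65, np.float64(43.0)), (61, np.float64(40.4)), (56, np.float64(42.5)), (51, np.float64(43.3)), (46, np.float64(44.1)), (42, np.float64(44.3)), (37, np.float64(42.5)), (33, np.float64(44.0)), (28, np.float64(42.7)), (23, np.float64(42.2)), (19, np.float64(43.9)), (15, np.float64(37.6)), (10, np.float64(34.5)), (5, np.float64(36.2)), (1, np.float64(36.5)), (-4, np.float64(36.4)), (-9, np.float64(36.8)), (-13, np.float64(34.9)), (-18, np.float64(37.6)), (-22, np.float64(37.4)), (-27, np.float64(39.5)), (-31, np.float64(34.6)), (-36, np.float64(36.9)), (-41, np.float64(35.9)), (-45, np.float64(34.9)), (-50, np.float64(35.4)), (-54, np.float64(36.8)), (-59, np.float64(30.0))]
0 [(79, np.float64(40.7)), (74, np.float64(42.5)), (69, np.float64(43.5)), (64, np.float64(43.1)), (60, np.float64(43.2)), (55, np.float64(42.0)), (50, np.float64(43.6)), (46, np.float64(44.4)), (41, np.float64(43.4)), (37, np.float64(41.7)), (32, np.float64(42.8)), (27, np.float64(42.3)), (23, np.float64(40.4)), (19, np.float64(30.8)), 
[... 1193 characters left out ...]
 128)), (73, (251, 226, 127)), (68, (252, 226, 127)), (64, (252, 227, 128)), (59, (252, 227, 129)), (54, (252, 227, 129)), (50, (252, 227, 128)), (45, (251, 226, 127)), (40, (251, 226, 128)), (36, (251, 226, 128)), (31, (252, 227, 128)), (27, (255, 236, 133)), (22, (255, 235, 132)), (18, (179, 136, 90)), (13, (255, 237, 135)), (8, (254, 232, 132)), (4, (252, 230, 131)), (-1, (252, 227, 128)), (-5, (252, 229, 129)), (-10, (252, 228, 129)), (-15, (252, 228, 129)), (-19, (252, 228, 130)), (-24, (252, 229, 130)), (-28, (252, 228, 129)), (-33, (252, 229, 131)), (-38, (252, 227, 128)), (-42, (252, 228, 129)), (-47, (255, 240, 136)), (-51, (255, 243, 136)), (-56, (70, 69, 77)), (-61, (89, 85, 81))]
```

The blank lies flat on the granite, centre at cassette x≈−0.019, with its top at 0.036. Now I grasp it by its long sides.

```bash
python3 - <<'E'
from h import *
goto(c2w([-.020,.001,.0275]),np.pi/2+CY)
E
```

```text
t 23.7 tcp [0.5635 0.091  0.1545] cass [0.0521 0.1009 0.1545] turn [0.     0.0001 0.0005] shift after turn [ 1.443 -1.998  2.54 ] now [ 1.447 -1.996  2.539] w 0.900 F 0.0 ft [-1.  -0.1 -1.4]
```

```bash
python3 -m creep '[[[0,0,0],[0.24,-0.33,0],0.75],[[0,0,0],[0.24,-0.33,0],0.75],[[0,0,0],[0.24,-0.33,0],0.75],[[0,0,0],[0.24,-0.33,0],0.75],[[0,0,0],[0.24,-0.33,0],0.75],[[0,0,0],[0.24,-0.35,0],0.75],[[0,0,0],[0,0,0.4],0.75],[[0,0,0],[0,0,0.4],0.75],[[0,0,0],[0,0,0.4],0.75],[[0,0,0],[0,0,0.4],0.75],[[0,0,0],[0,0,0.3],0.75],[[0,0,0],[0,0,0.2],0.75],[[0,0,0],[0,0,0.2],0.75],[[0,0,0],[0,0,0],0.75],[[0,0,0],[0,0,0],0.75]]' 40;  python3 - <<'E'
from h import *
goto(c2w([-.020,.001,.0275]),np.pi/2+CY)
E
```

```text
t: 25.2
eef_pos: [0.4879, -0.0061, 0.0395]
eef_rot: [0.02, 1.0, 0.0, 0.0]
ft_force: [0.9, 0.2, 0.1]
grip_width: 0.755
grip_force: 0.0
t 25.2 tcp [ 0.4879 -0.0061  0.0395] cass [-0.0196  0.0009  0.0395] turn [0.     0.0002 0.0002] shift after turn [0.008 0.002 0.24 ] now [0.008 0.002 0.24 ] w 0.755 F 0.0 ft [0.9 0.2 0.1]
```

```bash
python3 -m creep '[[[0,0,0],[0,0,0.06],0.75],[[0,0,0],[0,0,0.06],0.75],[[0,0,0],[0,0,0.06],0.75],[[0,0,0],[0,0,0.06],0.75],[[0,0,0],[0,0,0],0.75],[[0,0,0],[0,0,0],0.75]]' 40; python3 -m creep '[[[0,0,0],[0,0,0],0.65],[[0,0,0],[0,0,0],0.55],[[0,0,0],[0,0,0],0.5],[[0,0,0],[0,0,0],0.5],[[0,0,0],[0,0,0],0.5],[[0,0,0],[0,0,0],0.5]]' 50
```

```text
t: 25.8
eef_pos: [0.4875, -0.0062, 0.0271]
eef_rot: [0.02, 1.0, -0.0, -0.0]
ft_force: [0.1, 0.3, 0.4]
grip_width: 0.749
grip_force: 0.0
t: 26.4
eef_pos: [0.4877, -0.0061, 0.0278]
eef_rot: [0.02, 1.0, 0.0, 0.0]
ft_force: [-1.8, -0.4, 6.2]
grip_width: 0.563
grip_force: 51.5
```

```bash
python3 -m creep '[[[0,0,0],[0,0,-0.05],0.3],[[0,0,0],[0,0,-0.1],0.3],[[0,0,0],[0,0,-0.2],0.3],[[0,0,0],[0,0,-0.4],0.3],[[0,0,0],[0,0,-0.4],0.3],[[0,0,0],[0,0,-0.4],0.3],[[0,0,0],[0,0,-0.3],0.3],[[0,0,0],[0,0,0],0.3],[[0,0,0],[0,0,0],0.3]]' 70; python3 - <<'E'
from h import *
q,_=robot.grab_frame("top")
ce,y=tray(q)
for s in([.044,.04],[-.044,.04],[.044,-.04],[-.044,-.04]):
    pass
tx=R.from_euler("z",y).apply([-.042,.044,0])+ce;goto([tx[0],tx[1],.12],np.pi/2+y)
p,_=robot.grab_frame("side");cv2.imwrite("pics/k1.png",cv2.resize(p[120:290,260:480,::-1],None,fx=3,fy=3,interpolation=3))
E
```

```text
t: 27.3
eef_pos: [0.4872, -0.0061, 0.1197]
eef_rot: [0.02, 1.0, 0.0, 0.0]
ft_force: [-0.4, -0.5, -1.8]
grip_width: 0.554
grip_force: 72.3
tray n 4 [ 0.5212 -0.3032  0.01  ] yaw -0.059 sides [0.184 0.201 0.184]
t 27.4 tcp [ 0.4868 -0.0063  0.1191] cass [-0.0207  0.0007  0.1191] turn [-0.     -0.0004  0.0062] shift after turn [-0.2   -5.007 -0.018] now [-0.102 -5.01  -0.018] w 0.554 F 72.3 ft [ 0.3 -0.1 -1.9]
```

View pics/k1.png

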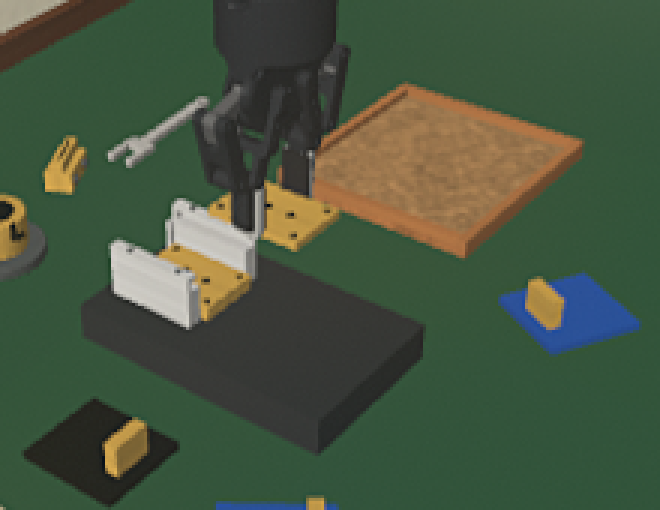

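Blank held level. The tray now stands at (0.521, −0.303) with yaw −0.059, so it was knocked about 3 cm. I'll carry the blank to slot A.

```bash
python3 -m creep '[[[0,0,0.006],[-0.01,-0.17,0],0.3],[[0,0,0],[-0.015,-0.34,0],0.3],[[0,0,0],[-0.015,-0.34,0],0.3],[[0,0,0],[-0.015,-0.34,0],0.3],[[0,0,0],[-0.015,-0.34,0],0.3],[[0,0,0],[-0.015,-0.34,0],0.3],[[0,0,0],[-0.015,-0.34,0],0.3],[[0,0,0],[-0.015,-0.34,0],0.3],[[0,0,0],[-0.015,-0.34,0],0.3],[[0,0,0],[-0.015,-0.34,0],0.3],[[0,0,0],[-0.015,-0.34,0],0.3],[[0,0,0],[-0.015,-0.34,0],0.3],[[0,0,0],[-0.015,-0.34,0],0.3],[[0,0,0],[-0.015,-0.34,0],0.3],[[0,0,0],[-0.015,-0.34,0],0.3],[[0,0,0],[0,-0.08,0],0.3],[[0,0,0],[0,0,0],0.3],[[0,0,0],[0,0,0],0.3],[[0,0,0],[0,0,0],0.3]]' 70; python3 - <<'E'
from h import *
ce,y=np.array([.5212,-.3032,0]),-.059
tx=R.from_euler("z",y).apply([-.042,.044,0])+ce;goto([tx[0],tx[1],.0075],np.pi/2+y)
E
```

```text
t: 29.3
eef_pos: [0.484, -0.2563, 0.1195]
eef_rot: [0.029, 1.0, 0.0, -0.0]
ft_force: [0.4, 0.4, -1.7]
grip_width: 0.554
grip_force: 72.3
t 29.3 tcp [ 0.484  -0.2563  0.1195] cass [-0.0136 -0.2493  0.1195] turn [ 0.0001 -0.0002  0.0004] shift after turn [ 0.041 -0.012  2.24 ] now [ 0.04  -0.012  2.24 ] w 0.554 F 72.3 ft [ 0.4  0.4 -1.7]
```

```bash
python3 -m creep '[[[0,0,0],[0.04,-0.01,0.2],0.3],[[0,0,0],[0,0,0.4],0.3],[[0,0,0],[0,0,0.4],0.3],[[0,0,0],[0,0,0.4],0.3],[[0,0,0],[0,0,0.3],0.3],[[0,0,0],[0,0,0.2],0.3],[[0,0,0],[0,0,0.1],0.3],[[0,0,0],[0,0,0.1],0.3],[[0,0,0],[0,0,0.06],0.3],[[0,0,0],[0,0,0.04],0.3],[[0,0,0],[0,0,0.02],0.3],[[0,0,0],[0,0,0],0.3],[[0,0,0],[0,0,0],0.3]]' 70; python3 -m creep '[[[0,0,0],[0,0,0.02],0.3],[[0,0,0],[0,0,0],0.3],[[0,0,0],[0,0,0],0.3]]'
```

```text
t: 30.6
eef_pos: [0.4822, -0.2573, 0.009]
eef_rot: [0.029, 1.0, -0.0, 0.0]
ft_force: [-0.1, 0.5, -1.5]
grip_width: 0.554
grip_force: 72.3
t: 30.9
eef_pos: [0.482, -0.2572, 0.0077]
eef_rot: [0.029, 1.0, 0.0, 0.0]
ft_force: [-0.3, 0.3, -1.3]
grip_width: 0.556
grip_force: 72.3
```

```bash
python3 -m creep '[[[0,0,0],[0,0,0.016],0.3],[[0,0,0],[0,0,0],0.3],[[0,0,0],[0,0,0],0.3]]' 70; python3 -m creep '[[[0,0,0],[0,0,0.016],0.3],[[0,0,0],[0,0,0],0.3],[[0,0,0],[0,0,0],0.3]]'
```

```text
t: 31.2
eef_pos: [0.482, -0.2572, 0.0069]
eef_rot: [0.029, 1.0, 0.0, -0.0]
ft_force: [0.4, -0.2, -1.8]
grip_width: 0.554
grip_force: 72.3
t: 31.5
eef_pos: [0.482, -0.2572, 0.0061]
eef_rot: [0.029, 1.0, 0.0, -0.0]
ft_force: [-0.1, 0.8, -1.8]
grip_width: 0.555
grip_force: 72.3
```

```bash
python3 -m creep '[[[0,0,0],[0,0,0.01],0.3],[[0,0,0],[0,0,0],0.6],[[0,0,0],[0,0,0],0.7],[[0,0,0],[0,0,0],0.7],[[0,0,0],[0,0,0],0.7],[[0,0,0],[0,0,-0.1],0.7],[[0,0,0],[0,0,-0.2],0.7],[[0,0,0],[0,0,-0.4],0.7],[[0,0,0],[0,0,-0.4],0.6],[[0,0,0],[0,0,-0.4],0.4],[[0,0,0],[0,0,-0.4],0.2],[[0,0,0],[0,0,-0.4],0],[[0,0,0],[0,0,-0.4],0],[[0,0,0],[0,0,-0.4],0]]' 70; python3 - <<'E'
from h import *
goto(c2w([.116,0,.0387]))
E
```

```text
t: 32.9
eef_pos: [0.482, -0.2572, 0.1625]
eef_rot: [0.029, 1.0, -0.0, 0.001]
ft_force: [1.1, -0.6, -0.6]
grip_width: 0.002
grip_force: 0.0
t 32.9 tcp [ 0.482  -0.2572  0.1625] cass [-0.0156 -0.2502  0.1625] turn [-4.000e-04  2.000e-04 -5.059e-01] shift after turn [-5.005 -2.631  2.477] now [-2.534  5.054  2.479] w 0.002 F 0.0 ft [ 1.1 -0.6 -0.6]
```

```bash
python3 -m creep '[[[0,0,-0.046],[0,0,0],0],[[0,0,-0.046],[0,0,0],0],[[0,0,-0.046],[0,0,0],0],[[0,0,-0.046],[0,0,0],0],[[0,0,-0.046],[0,0,0],0],[[0,0,-0.046],[0,0,0],0],[[0,0,-0.046],[0,0,0],0],[[0,0,-0.046],[0,0,0],0],[[0,0,-0.046],[0,0,0],0],[[0,0,-0.046],[0,0,0],0],[[0,0,-0.046],[0,0,0],0],[[0,0,0],[0,0,0],0]]' 70; python3 -m creep '[[[0,0,0],[-0.1,-0.06,0],0],[[0,0,0],[-0.35,-0.184,0],0],[[0,0,0],[-0.35,-0.184,0],0],[[0,0,0],[-0.35,-0.184,0],0],[[0,0,0],[-0.35,-0.184,0],0],[[0,0,0],[-0.35,-0.184,0],0],[[0,0,0],[-0.35,-0.184,0],0],[[0,0,0],[-0.35,-0.184,0],0],[[0,0,0],[-0.35,-0.184,0],0],[[0,0,0],[-0.35,-0.184,0],0],[[0,0,0],[-0.35,-0.184,0],0],[[0,0,0],[-0.35,-0.184,0],0],[[0,0,0],[-0.35,-0.184,0],0],[[0,0,0],[-0.35,-0.184,0],0],[[0,0,0],[-0.35,-0.18,0],0],[[0,0,0],[0,0,0],0],[[0,0,0],[0,0,0],0],[[0,0,0],[0,0,0],0]]'; python3 - <<'E'
from h import *
goto(c2w([.116,0,.0387]))
q=brass(.042);tray(q)
E
```

```text
t: 34.1
eef_pos: [0.4821, -0.2573, 0.1615]
eef_rot: [-0.693, 0.721, -0.0, 0.0]
ft_force: [-0.1, -0.1, 0.8]
grip_width: -0.001
grip_force: 0.0
t: 35.9
eef_pos: [0.6231, -0.0129, 0.1605]
eef_rot: [-0.693, 0.721, 0.0, -0.0]
ft_force: [-0.0, -0.2, -0.4]
grip_width: 0.001
grip_force: 0.0
t 35.9 tcp [ 0.6231 -0.0129  0.1605] cass [ 0.1158 -0.0005  0.1605] turn [ 0.0002 -0.     -0.0001] shift after turn [-0.01  -0.004  2.436] now [-0.01  -0.005  2.436] w 0.001 F 0.0 ft [-0.  -0.2 -0.4]
brass c [0.0546 0.0007 0.042 ] sides 0.0733 0.0511 yaw(cass) -0.000 area 618.0
   x range 0.0178 0.0913 y -0.025 0.0262
   z 0.0480 slopes [-1.39  -0.281]
tray n 4 [ 0.5212 -0.3032  0.01  ] yaw -0.059 sides [0.184 0.201 0.184]
```

```bash
python3 -m creep '[[[0,0,0],[-0.01,0,0.2],0],[[0,0,0],[0,0,0.4],0],[[0,0,0],[0,0,0.4],0],[[0,0,0],[0,0,0.4],0],[[0,0,0],[0,0,0.3],0],[[0,0,0],[0,0,0.2],0],[[0,0,0],[0,0,0.2],0],[[0,0,0],[0,0,0.2],0],[[0,0,0],[0,0,0.1],0],[[0,0,0],[0,0,0.035],0],[[0,0,0],[0,0,0],0],[[0,0,0],[0,0,0],0]]' 70; python3 -c "
from h import *
goto(c2w([.010,0,.0387]))"
```

```text
t: 37.15
eef_pos: [0.6239, -0.012, 0.0394]
eef_rot: [-0.693, 0.721, -0.0, 0.0]
ft_force: [-0.3, 0.1, 0.6]
grip_width: -0.003
grip_force: 0.0
t 37.1 tcp [ 0.6239 -0.012   0.0394] cass [0.1165 0.0004 0.0394] turn [-0.0004  0.0001  0.0001] shift after turn [0.008 2.131 0.015] now [0.007 2.131 0.012] w -0.003 F 0.0 ft [-0.3  0.1  0.6]
```

```bash
python3 -m creep '[[[0,0,0],[0.007,0.1,0.012],0],[[0,0,0],[0,0.1,0],0],[[0,0,0],[0,0.1,0],0],[[0,0,0],[0,0.1,0],0],[[0,0,0],[0,0.1,0],0],[[0,0,0],[0,0.1,0],0],[[0,0,0],[0,0.1,0],0],[[0,0,0],[0,0.1,0],0],[[0,0,0],[0,0,0],0]]' 70; python3 -c "
from h import *
goto(c2w([.010,0,.0387]))"; python3 -m creep '[[[0,0,0],[0,0.1,0],0],[[0,0,0],[0,0.1,0],0],[[0,0,0],[0,0.1,0],0],[[0,0,0],[0,0.1,0],0],[[0,0,0],[0,0.1,0],0],[[0,0,0],[0,0.1,0],0],[[0,0,0],[0,0.1,0],0],[[0,0,0],[0,0.1,0],0],[[0,0,0],[0,0.1,0],0],[[0,0,0],[0,0.1,0],0],[[0,0,0],[0,0.1,0],0],[[0,0,0],[0,0.1,0],0],[[0,0,0],[0,0.1,0],0],[[0,0,0],[0,0,0],0],[[0,0,0],[0,0,0],0],[[0,0,0],[0,0,0],0]]';python3 - <<'E'
from h import *
goto(c2w([-.02,.1,.155]))
E
```

```text
t: 38.05
eef_pos: [0.5826, -0.0109, 0.0384]
eef_rot: [-0.693, 0.721, 0.0, -0.0]
ft_force: [-0.5, -0.5, 0.1]
grip_width: 0.003
grip_force: 0.0
t 38.0 tcp [ 0.5826 -0.0109  0.0384] cass [ 0.0753 -0.0001  0.0384] turn [ 0.0002 -0.      0.    ] shift after turn [-0.002  1.305 -0.007] now [-0.003  1.305 -0.006] w 0.003 F 0.0 ft [-0.5 -0.5  0.1]
t: 39.65
eef_pos: [0.5187, -0.0083, 0.0383]
eef_rot: [-0.693, 0.721, -0.0, 0.0]
ft_force: [0.1, 0.7, 1.9]
grip_width: -0.002
grip_force: 0.0
t 39.6 tcp [ 0.5187 -0.0083  0.0383] cass [ 0.0114 -0.      0.0383] turn [-0.0001  0.      0.0001] shift after turn [-2.     0.627 -2.333] now [-2.001  0.626 -2.334] w -0.002 F 0.0 ft [0.1 0.7 1.9]
```

Rise, turn 90°, step aside, measure.

```bash
python3 -m creep '[[[0,0,0],[0,0,-0.2],0],[[0,0,0],[0,0,-0.4],0],[[0,0,0],[0,0,-0.4],0],[[0,0,0],[0,0,-0.4],0],[[0,0,0],[0,0,-0.4],0],[[0,0,0],[0,0,-0.4],0],[[0,0,0],[-0.4,0,0],0],[[0,0,0],[-0.4,0,0],0],[[0,0,0],[-0.4,0,0],0],[[0,0,0],[-0.4,0,0],0],[[0,0,0],[-0.4,0,0],0]]' 40;python3 -m creep '[[[0,0,0.047],[0,0,0],0],[[0,0,0.047],[0,0,0],0.3],[[0,0,0.047],[0,0,0],0.5],[[0,0,0.047],[0,0,0],0.75],[[0,0,0.047],[0,0,0],0.75],[[0,0,0.047],[0,0,0],0.75],[[0,0,0.047],[0,0,0],0.75],[[0,0,0.047],[0,0,0],0.75],[[0,0,0.047],[0,0,0],0.75],[[0,0,0.047],[0,0,0],0.75],[[0,0,0.03],[0,0,0],0.75],[[0,0,0],[0,0,0],0.75],[[0,0,0],[0,0,0],0.75]]' ; cat >> h.py <<'E'
def prof():
    q,D=robot.grab_frame("top");K=cam("top");o,_=ray("top",[0,0],K);v,u=np.mgrid[178:262,290:345];v=v.ravel();u=u.ravel()
    X=w2c(o+ray("top",np.c_[u,v],K)[1]*D[v,u][:,None])
    for y0,y1 in((-.02,-.007),(-.007,.007),(.007,.02)):
        print("y",y0,[(int(x),round(float(np.median(X[s,2]))*1e3,1)) for x in range(-80,100,6) for s in[(abs(X[:,0]*1e3-x)<3)&(X[:,1]>y0)&(X[:,1]<y1)] if s.any()])
E
python3 - <<'E'
from h import *
q=brass(.036);prof();tray(q)
goto(c2w([-.025,.001,.0275]),np.pi/2+CY)
E
```

```text
t: 40.75
eef_pos: [0.5226, 0.0924, 0.1491]
eef_rot: [-0.693, 0.721, -0.0, 0.0]
ft_force: [0.1, 0.5, 0.4]
grip_width: -0.002
grip_force: 0.0
t: 42.05
eef_pos: [0.5226, 0.0916, 0.1488]
eef_rot: [0.019, 1.0, 0.0, 0.0]
ft_force: [-0.1, 0.1, 0.1]
grip_width: 0.752
grip_force: 0.0
brass c [0.0193 0.0008 0.036 ] sides 0.1475 0.0519 yaw(cass) 0.005 area 1328.0
   x range -0.0544 0.0931 y -0.025 0.027
   z 0.0418 slopes [-0.181 -0.29 ]
y -0.02 [(-80, 29.9), (-74, 30.4), (-68, 30.2), (-62, 30.9), (-56, 31.3), (-50, 36.6), (-44, 36.1), (-38, 36.7), (-32, 461.7), (-26, 36.6), (-20, 36.7), (-14, 36.7), (-8, 36.5), (-2, 36.8), (4, 35.9), (10, 36.9), (16, 36.2), (22, 35.4), (28, 36.7), (34, 37.1), (40, 37.4), (46, 36.5), (52, 36.4), (58, 37.1), (64, 36.7), (70, 37.0), (76, 36.9), (82, 36.2), (88, 36.1), (94, 31.4)]
y -0.007 [(-80, 30.6), (-74, 30.7), (-68, 30.7), (-62, 30.4), (-56, 31.0), (-50, 35.9), (-44, 36.8), (-38, 37.1), (-32, 36.1), (-26, 36.8), (-20, 36.5), (-14, 36.5), (-8, 36.8), (-2, 37.1), (4, 37.0), (10, 37.0), (16, 35.3), (22, 35.8), (28, 37.0), (34, 36.8), (40, 37.6), (46, 37.0), (52, 36.4), (58, 36.4), (64, 37.0), (70, 36.9), (76, 37.3), (82, 36.3), (88, 37.0), (94, 31.3)]
y 0.007 [(-80, 30.6), (-74, 30.5), (-68, 29.9), (-62, 30.1), (-56, 31.3), (-50, 37.3), (-44, 36.8), (-38, 36.0), (-32, 36.6), (-26, 35.7), (-20, 36.0), (-14, 35.6), (-8, 36.8), (-2, 36.7), (4, 36.6), (10, 36.6), (16, 35.7), (22, 36.5), (28, 36.7), (34, 36.7), (40, 36.6), (46, 36.7), (52, 36.3), (58, 35.5), (64, 36.4), (70, 36.5), (76, 36.6), (82, 37.0), (88, 36.8), (94, 30.8)]
tray n 4 [ 0.5212 -0.3032  0.01  ] yaw -0.059 sides [0.184 0.201 0.184]
t 42.1 tcp [0.5225 0.0916 0.1485] cass [0.0111 0.0999 0.1485] turn [0.0001 0.0001 0.0005] shift after turn [ 0.723 -1.979  2.421] now [ 0.726 -1.978  2.42 ] w 0.750 F 0.0 ft [ 0.3 -0.4  0.5]
```

Flat again, centre x≈−0.019, and the bottom blank is undisturbed. Same grasp.

```bash
python3 -m creep '[[[0,0,0],[0.1,-0.33,0],0.75],[[0,0,0],[0.1,-0.33,0],0.75],[[0,0,0],[0.1,-0.33,0],0.75],[[0,0,0],[0.1,-0.33,0],0.75],[[0,0,0],[0.1,-0.33,0],0.75],[[0,0,0],[0.11,-0.33,0],0.75],[[0,0,0],[0,0,0.4],0.75],[[0,0,0],[0,0,0.4],0.75],[[0,0,0],[0,0,0.4],0.75],[[0,0,0],[0,0,0.4],0.75],[[0,0,0],[0,0,0.3],0.75],[[0,0,0],[0,0,0.2],0.75],[[0,0,0],[0,0,0],0.75],[[0,0,0],[0,0,0],0.75]]' 40;  python3 - <<'E'
from h import *
goto(c2w([-.0195,.001,.0278]),np.pi/2+CY)
E
```

```text
t: 43.55
eef_pos: [0.4884, -0.0064, 0.0436]
eef_rot: [0.02, 1.0, 0.0, 0.0]
ft_force: [0.2, -0.0, 0.1]
grip_width: 0.747
grip_force: 0.0
t 43.5 tcp [ 0.4884 -0.0064  0.0436] cass [-0.019   0.0007  0.0436] turn [0.     0.0002 0.0001] shift after turn [0.009 0.006 0.317] now [0.009 0.006 0.317] w 0.747 F 0.0 ft [ 0.2 -0.   0.1]
```

```bash
python3 -m creep '[[[0,0,0],[0,0,0.1],0.75],[[0,0,0],[0,0,0.08],0.75],[[0,0,0],[0,0,0.08],0.75],[[0,0,0],[0,0,0.055],0.75],[[0,0,0],[0,0,0],0.75],[[0,0,0],[0,0,0],0.65],[[0,0,0],[0,0,0],0.55],[[0,0,0],[0,0,0],0.5],[[0,0,0],[0,0,0],0.5],[[0,0,0],[0,0,0],0.5],[[0,0,0],[0,0,0],0.5]]' 50;python3 -m creep '[[[0,0,0],[0,0,-0.05],0.3],[[0,0,0],[0,0,-0.1],0.3],[[0,0,0],[0,0,-0.2],0.3],[[0,0,0],[0,0,-0.4],0.3],[[0,0,0],[0,0,-0.4],0.3],[[0,0,0],[0,0,-0.4],0.3],[[0,0,0],[0,0,-0.3],0.3],[[0,0,0],[0,0,0],0.3],[[0,0,0],[0,0,0],0.3]]' 70; cat >> h.py <<'E'
def slot(s,z):
    ce,y=tray();tx=R.from_euler("z",y).apply([*s,0])+ce;goto([tx[0],tx[1],z],np.pi/2+y)
E
python3 -c "
from h import *
slot([-.042,-.044],.0075)"
```

```text
t: 44.65
eef_pos: [0.4882, -0.0061, 0.028]
eef_rot: [0.02, 1.0, 0.0, 0.0]
ft_force: [-1.8, 0.9, 6.4]
grip_width: 0.563
grip_force: 51.7
t: 45.55
eef_pos: [0.4877, -0.0061, 0.12]
eef_rot: [0.02, 1.0, 0.0, 0.0]
ft_force: [-1.2, -0.6, -2.3]
grip_width: 0.555
grip_force: 72.3
tray n 4 [ 0.5212 -0.3032  0.01  ] yaw -0.059 sides [0.184 0.201 0.184]
t 45.6 tcp [ 0.4873 -0.0062  0.1194] cass [-0.0201  0.0008  0.1194] turn [-0.     -0.0004  0.0062] shift after turn [-0.19  -6.769  2.238] now [-0.06  -6.771  2.238] w 0.556 F 72.3 ft [ 0.4  0.7 -1.3]
```

```bash
python3 -m creep '[[[0,0,0.006],[-0.01,-0.17,0],0.3],[[0,0,0],[-0.01,-0.34,0],0.3],[[0,0,0],[-0.01,-0.34,0],0.3],[[0,0,0],[-0.01,-0.34,0],0.3],[[0,0,0],[-0.01,-0.34,0],0.3],[[0,0,0],[-0.01,-0.34,0],0.3],[[0,0,0],[-0.01,-0.34,0],0.3],[[0,0,0],[-0.01,-0.34,0],0.3],[[0,0,0],[-0.01,-0.34,0],0.3],[[0,0,0],[-0.01,-0.34,0],0.3],[[0,0,0],[-0.01,-0.34,0],0.3],[[0,0,0],[-0.01,-0.34,0],0.3],[[0,0,0],[-0.01,-0.34,0],0.3],[[0,0,0],[-0.01,-0.34,0],0.3],[[0,0,0],[-0.01,-0.34,0],0.3],[[0,0,0],[-0.01,-0.34,0],0.3],[[0,0,0],[-0.01,-0.34,0],0.3],[[0,0,0],[-0.01,-0.34,0],0.3],[[0,0,0],[-0.01,-0.34,0],0.3],[[0,0,0],[-0.01,-0.34,0],0.3]]' 70; python3 -m creep '[[[0,0,0],[0,-0.14,0],0.3],[[0,0,0],[0,0,0],0.3],[[0,0,0],[0,0,0],0.3],[[0,0,0],[0,0,0],0.3]]'; python3 -c "
from h import *
slot([-.042,-.044],.0075)"
```

```text
t: 47.6
eef_pos: [0.4783, -0.3388, 0.1191]
eef_rot: [0.029, 1.0, 0.0, -0.001]
ft_force: [0.8, 0.4, -2.1]
grip_width: 0.551
grip_force: 72.3
t: 48.0
eef_pos: [0.4785, -0.344, 0.12]
eef_rot: [0.029, 1.0, 0.0, -0.0]
ft_force: [-0.5, -0.0, -1.6]
grip_width: 0.554
grip_force: 72.3
tray n 7 [ 0.5532 -0.3478  0.01  ] yaw -0.007 sides [0.246 0.3   0.247]
t 48.0 tcp [ 0.4785 -0.344   0.1201] cass [-0.0156 -0.3371  0.1201] turn [ 0.     -0.     -0.0159] shift after turn [-0.654 -0.945  2.252] now [-0.701 -0.911  2.252] w 0.552 F 72.3 ft [ 0.1 -0.7 -1.6]
```

```bash
python3 -m creep '[[[0,0,0],[0.036,-0.012,0.2],0.3],[[0,0,0],[0,0,0.4],0.3],[[0,0,0],[0,0,0.4],0.3],[[0,0,0],[0,0,0.4],0.3],[[0,0,0],[0,0,0.3],0.3],[[0,0,0],[0,0,0.2],0.3],[[0,0,0],[0,0,0.1],0.3],[[0,0,0],[0,0,0.1],0.3],[[0,0,0],[0,0,0.06],0.3],[[0,0,0],[0,0,0.04],0.3],[[0,0,0],[0,0,0.03],0.3],[[0,0,0],[0,0,0.02],0.3],[[0,0,0],[0,0,0],0.3],[[0,0,0],[0,0,0],0.3]]' 70; python3 -m creep '[[[0,0,0],[0,0,0.016],0.3],[[0,0,0],[0,0,0],0.3],[[0,0,0],[0,0,0],0.3]]'
```

```text
t: 49.45
eef_pos: [0.4768, -0.3452, 0.0077]
eef_rot: [0.029, 1.0, -0.0, 0.0]
ft_force: [-0.4, 0.3, -1.7]
grip_width: 0.553
grip_force: 72.3
t: 49.75
eef_pos: [0.4766, -0.3451, 0.0067]
eef_rot: [0.029, 1.0, 0.0, -0.0]
ft_force: [0.4, 0.1, -1.3]
grip_width: 0.555
grip_force: 72.3
```

Release just above the cork (<1 mm), rise, then turn for the last push.

```bash
python3 -m creep '[[[0,0,0],[0,0,0.02],0.3],[[0,0,0],[0,0,0],0.3],[[0,0,0],[0,0,0],0.6],[[0,0,0],[0,0,0],0.7],[[0,0,0],[0,0,0],0.7],[[0,0,0],[0,0,0],0.7],[[0,0,0],[0,0,-0.1],0.7],[[0,0,0],[0,0,-0.2],0.7],[[0,0,0],[0,0,-0.4],0.7],[[0,0,0],[0,0,-0.4],0.6],[[0,0,0],[0,0,-0.4],0.4],[[0,0,0],[0,0,-0.4],0.2],[[0,0,0],[0,0,-0.4],0],[[0,0,0],[0,0,-0.4],0],[[0,0,0],[0,0,-0.4],0]]' 70;python3 -m creep '[[[0,0,-0.046],[0,0,0],0],[[0,0,-0.046],[0,0,0],0],[[0,0,-0.046],[0,0,0],0],[[0,0,-0.046],[0,0,0],0],[[0,0,-0.046],[0,0,0],0],[[0,0,-0.046],[0,0,0],0],[[0,0,-0.046],[0,0,0],0],[[0,0,-0.046],[0,0,0],0],[[0,0,-0.046],[0,0,0],0],[[0,0,-0.046],[0,0,0],0],[[0,0,-0.046],[0,0,0],0],[[0,0,0],[0,0,0],0]]'; python3 -c "
from h import *
goto(c2w([.116,0,.0325]))"
```

```text
t: 51.25
eef_pos: [0.4766, -0.3451, 0.1626]
eef_rot: [0.029, 1.0, -0.0, 0.001]
ft_force: [0.4, 0.1, -0.2]
grip_width: -0.003
grip_force: 0.0
t: 52.45
eef_pos: [0.4767, -0.3452, 0.1617]
eef_rot: [-0.693, 0.721, -0.001, 0.0]
ft_force: [0.5, 0.1, 0.1]
grip_width: -0.002
grip_force: 0.0
t 52.5 tcp [ 0.4767 -0.3452  0.1617] cass [-0.0173 -0.3383  0.1617] turn [-0.0004 -0.0001  0.    ] shift after turn [-6.766 -2.666  2.583] now [-6.767 -2.663  2.583] w -0.002 F 0.0 ft [0.5 0.1 0.1]
```

```bash
python3 -m creep '[[[0,0,0],[-0.1,-0.04,0],0],[[0,0,0],[-0.35,-0.138,0],0],[[0,0,0],[-0.35,-0.138,0],0],[[0,0,0],[-0.35,-0.138,0],0],[[0,0,0],[-0.35,-0.138,0],0],[[0,0,0],[-0.35,-0.138,0],0],[[0,0,0],[-0.35,-0.138,0],0],[[0,0,0],[-0.35,-0.138,0],0],[[0,0,0],[-0.35,-0.138,0],0],[[0,0,0],[-0.35,-0.138,0],0],[[0,0,0],[-0.35,-0.138,0],0],[[0,0,0],[-0.35,-0.138,0],0],[[0,0,0],[-0.35,-0.138,0],0],[[0,0,0],[-0.35,-0.138,0],0],[[0,0,0],[-0.35,-0.138,0],0],[[0,0,0],[-0.35,-0.138,0],0],[[0,0,0],[-0.35,-0.138,0],0],[[0,0,0],[-0.35,-0.138,0],0],[[0,0,0],[-0.35,-0.138,0],0],[[0,0,0],[-0.35,-0.138,0],0]]' 70; python3 -m creep '[[[0,0,0],[-0.02,0,0],0],[[0,0,0],[0,0,0.2],0],[[0,0,0],[0,0,0.4],0],[[0,0,0],[0,0,0.4],0],[[0,0,0],[0,0,0.4],0],[[0,0,0],[0,0,0.3],0],[[0,0,0],[0,0,0.2],0],[[0,0,0],[0,0,0.1],0],[[0,0,0],[0,0,0],0],[[0,0,0],[0,0,0],0],[[0,0,0],[0,0,0],0]]'; python3 -c "
from h import *
goto(c2w([.116,0,.0325]))"
```

```text
t: 54.45
eef_pos: [0.6236, -0.0116, 0.1607]
eef_rot: [-0.693, 0.721, -0.0, -0.0]
ft_force: [1.5, 1.0, 0.8]
grip_width: 0.002
grip_force: 0.0
t: 55.55
eef_pos: [0.6235, -0.0121, 0.0616]
eef_rot: [-0.693, 0.721, -0.001, 0.001]
ft_force: [0.1, -0.2, -0.2]
grip_width: 0.003
grip_force: 0.0
t 55.5 tcp [ 0.6235 -0.0121  0.0616] cass [0.1162 0.0003 0.0616] turn [-0.0006  0.0001  0.0001] shift after turn [0.006 0.004 0.583] now [0.006 0.005 0.583] w 0.003 F 0.0 ft [ 0.1 -0.2 -0.2]
```

```bash
python3 -m creep '[[[0,0,0],[0.006,0,0.2],0],[[0,0,0],[0,0,0.2],0],[[0,0,0],[0,0,0.1],0],[[0,0,0],[0,0,0.08],0],[[0,0,0],[0,0,0],0],[[0,0,0],[0,0,0],0],[[0,0,0],[0,0.1,0],0],[[0,0,0],[0,0.1,0],0],[[0,0,0],[0,0.1,0],0],[[0,0,0],[0,0.1,0],0],[[0,0,0],[0,0.1,0],0],[[0,0,0],[0,0.1,0],0],[[0,0,0],[0,0,0],0]]' 70; python3 -m creep '[[[0,0,0],[0,0.1,0],0],[[0,0,0],[0,0.1,0],0],[[0,0,0],[0,0.1,0],0],[[0,0,0],[0,0.1,0],0],[[0,0,0],[0,0.1,0],0],[[0,0,0],[0,0.1,0],0],[[0,0,0],[0,0.1,0],0],[[0,0,0],[0,0.1,0],0],[[0,0,0],[0,0.1,0],0],[[0,0,0],[0,0.1,0],0],[[0,0,0],[0,0.1,0],0],[[0,0,0],[0,0.1,0],0],[[0,0,0],[0,0.1,0],0],[[0,0,0],[0,0.1,0],0],[[0,0,0],[0,0,0],0],[[0,0,0],[0,0,0],0]]'; python3 -m creep '[[[0,0,0],[0,-0.1,0],0],[[0,0,0],[0,0,-0.3],0],[[0,0,0],[0,0,-0.4],0],[[0,0,0],[0,0,-0.4],0],[[0,0,0],[0,0,-0.4],0],[[0,0,0],[0,0,-0.4],0],[[0,0,0],[0,0,-0.4],0],[[0,0,0],[-0.4,0,0],0],[[0,0,0],[-0.4,0,0],0],[[0,0,0],[-0.4,0,0],0],[[0,0,0],[-0.4,0,0],0],[[0,0,0],[-0.4,0,0],0]]';python3 -m creep '[[[0,0,0.047],[0,0,0],0],[[0,0,0.047],[0,0,0],0.3],[[0,0,0.047],[0,0,0],0.5],[[0,0,0.047],[0,0,0],0.75],[[0,0,0.047],[0,0,0],0.75],[[0,0,0.047],[0,0,0],0.75],[[0,0,0.047],[0,0,0],0.75],[[0,0,0.047],[0,0,0],0.75],[[0,0,0.047],[0,0,0],0.75],[[0,0,0.047],[0,0,0],0.75],[[0,0,0.03],[0,0,0],0.75],[[0,0,0],[0,0,0],0.75],[[0,0,0],[0,0,0],0.75]]' ;python3 - <<'E'
from h import *
q=brass(.036);tray(q)
goto(c2w([-.02,.001,.0278]),np.pi/2+CY)
E
```

```text
t: 56.85
eef_pos: [0.5923, -0.0112, 0.0319]
eef_rot: [-0.693, 0.721, 0.0, -0.0]
ft_force: [-0.2, 0.4, -0.3]
grip_width: -0.004
grip_force: 0.0
t: 58.45
eef_pos: [0.522, -0.0087, 0.0313]
eef_rot: [-0.693, 0.721, 0.001, -0.001]
ft_force: [-0.2, 0.2, -0.1]
grip_width: -0.003
grip_force: 0.0
t: 59.65
eef_pos: [0.532, 0.0919, 0.1465]
eef_rot: [-0.693, 0.721, 0.0, -0.0]
ft_force: [0.5, -0.0, 0.3]
grip_width: 0.003
grip_force: 0.0
t: 60.95
eef_pos: [0.532, 0.0912, 0.1465]
eef_rot: [0.019, 1.0, -0.0, -0.0]
ft_force: [-0.5, 0.7, 0.0]
grip_width: 0.75
grip_force: 0.0
brass c [-0.0267  0.0005  0.036 ] sides 0.0735 0.0515 yaw(cass) -0.007 area 661.0
   x range -0.0637 0.0103 y -0.0256 0.0264
   z 0.0415 slopes [-0.126 -0.312]
tray n 4 [ 0.5212 -0.3032  0.01  ] yaw -0.059 sides [0.184 0.201 0.184]
t 61.0 tcp [0.532  0.0912 0.1465] cass [0.0207 0.0999 0.1465] turn [-0.0001 -0.0002  0.0005] shift after turn [ 0.813 -1.977  2.374] now [ 0.816 -1.975  2.375] w 0.751 F 0.0 ft [-0.1  0.5 -0.4]
```

```bash
python3 -m creep '[[[0,0,0],[0.16,-0.33,0],0.75],[[0,0,0],[0.16,-0.33,0],0.75],[[0,0,0],[0.16,-0.33,0],0.75],[[0,0,0],[0.16,-0.33,0],0.75],[[0,0,0],[0.16,-0.33,0],0.75],[[0,0,0],[0.15,-0.33,0],0.75],[[0,0,0],[0,0,0.4],0.75],[[0,0,0],[0,0,0.4],0.75],[[0,0,0],[0,0,0.4],0.75],[[0,0,0],[0,0,0.4],0.75],[[0,0,0],[0,0,0.3],0.75],[[0,0,0],[0,0,0.2],0.75],[[0,0,0],[0,0,0],0.75],[[0,0,0],[0,0,0],0.75]]' 40;  python3 - <<'E'
from h import *
goto(c2w([-.027,.0005,.028]),np.pi/2+CY)
E
```

```text
t: 62.4
eef_pos: [0.4809, -0.006, 0.0421]
eef_rot: [0.02, 1.0, 0.0, 0.0]
ft_force: [0.6, 0.3, 0.6]
grip_width: 0.752
grip_force: 0.0
t 62.4 tcp [ 0.4809 -0.006   0.0421] cass [-0.0265  0.0007  0.0421] turn [0.     0.0002 0.0001] shift after turn [ 0.009 -0.004  0.282] now [ 0.01  -0.004  0.282] w 0.752 F 0.0 ft [0.6 0.3 0.6]
```

```bash
python3 -m creep '[[[0,0,0],[0,0,0.1],0.75],[[0,0,0],[0,0,0.08],0.75],[[0,0,0],[0,0,0.06],0.75],[[0,0,0],[0,0,0.04],0.75],[[0,0,0],[0,0,0],0.75],[[0,0,0],[0,0,0],0.65],[[0,0,0],[0,0,0],0.55],[[0,0,0],[0,0,0],0.5],[[0,0,0],[0,0,0],0.5],[[0,0,0],[0,0,0],0.5],[[0,0,0],[0,0,0],0.5]]' 50;python3 -m creep '[[[0,0,0],[0,0,-0.05],0.3],[[0,0,0],[0,0,-0.1],0.3],[[0,0,0],[0,0,-0.2],0.3],[[0,0,0],[0,0,-0.4],0.3],[[0,0,0],[0,0,-0.4],0.3],[[0,0,0],[0,0,-0.4],0.3],[[0,0,0],[0,0,-0.3],0.3],[[0,0,0],[0,0,0],0.3],[[0,0,0],[0,0,0],0.3]]' 70; python3 -c "
from h import *
slot([.042,0],.0075)"
```

```text
t: 63.5
eef_pos: [0.4807, -0.0058, 0.0283]
eef_rot: [0.02, 1.0, 0.0, 0.0]
ft_force: [-1.9, 0.4, 5.3]
grip_width: 0.562
grip_force: 51.4
t: 64.4
eef_pos: [0.4803, -0.0058, 0.1202]
eef_rot: [0.02, 1.0, 0.0, 0.0]
ft_force: [-0.3, -0.8, -2.6]
grip_width: 0.555
grip_force: 72.3
tray n 4 [ 0.5212 -0.3032  0.01  ] yaw -0.059 sides [0.184 0.201 0.184]
t 64.5 tcp [ 0.4799 -0.0059  0.1196] cass [-0.0276  0.0008  0.1196] turn [-0.     -0.0004  0.0062] shift after turn [-2.019 -5.885  2.242] now [-1.906 -5.924  2.24 ] w 0.551 F 72.3 ft [-0.2 -0.4 -2.3]
```

```bash
python3 -m creep '[[[0,0,0.006],[-0.05,-0.15,0],0.3],[[0,0,0],[-0.11,-0.32,0],0.3],[[0,0,0],[-0.11,-0.32,0],0.3],[[0,0,0],[-0.11,-0.32,0],0.3],[[0,0,0],[-0.11,-0.32,0],0.3],[[0,0,0],[-0.11,-0.32,0],0.3],[[0,0,0],[-0.11,-0.32,0],0.3],[[0,0,0],[-0.11,-0.32,0],0.3],[[0,0,0],[-0.11,-0.32,0],0.3],[[0,0,0],[-0.11,-0.32,0],0.3],[[0,0,0],[-0.11,-0.32,0],0.3],[[0,0,0],[-0.11,-0.32,0],0.3],[[0,0,0],[-0.11,-0.32,0],0.3],[[0,0,0],[-0.11,-0.32,0],0.3],[[0,0,0],[-0.11,-0.32,0],0.3],[[0,0,0],[-0.11,-0.32,0],0.3],[[0,0,0],[-0.11,-0.32,0],0.3],[[0,0,0],[-0.11,-0.32,0],0.3],[[0,0,0],[-0.1,-0.29,0],0.3],[[0,0,0],[0,0,0],0.3]]' 70; python3 -m creep '[[[0,0,0],[0,0,0],0.3],[[0,0,0],[0,0,0],0.3]]'; python3 -c "
from h import *
y=-.059;tx=R.from_euler('z',y).apply([.042,0,0])+[.5212,-.3032,0];goto([tx[0],tx[1],.0075],np.pi/2+y)"
```

```text
t: 66.45
eef_pos: [0.565, -0.3073, 0.1199]
eef_rot: [0.03, 1.0, -0.0, 0.0]
ft_force: [-0.5, -0.9, -2.1]
grip_width: 0.553
grip_force: 72.3
t: 66.65
eef_pos: [0.5643, -0.3048, 0.1201]
eef_rot: [0.029, 1.0, 0.0, -0.0]
ft_force: [-0.3, 0.0, -1.1]
grip_width: 0.556
grip_force: 72.3
t 66.7 tcp [ 0.5643 -0.3048  0.1201] cass [ 0.0685 -0.2945  0.1201] turn [ 0.0001 -0.0001  0.0004] shift after turn [ 0.022 -0.02   2.252] now [ 0.021 -0.021  2.252] w 0.556 F 72.3 ft [-0.3  0.  -1.1]
```

```bash
python3 -m creep '[[[0,0,0],[0.02,-0.02,0.2],0.3],[[0,0,0],[0,0,0.4],0.3],[[0,0,0],[0,0,0.4],0.3],[[0,0,0],[0,0,0.4],0.3],[[0,0,0],[0,0,0.3],0.3],[[0,0,0],[0,0,0.2],0.3],[[0,0,0],[0,0,0.1],0.3],[[0,0,0],[0,0,0.1],0.3],[[0,0,0],[0,0,0.06],0.3],[[0,0,0],[0,0,0.04],0.3],[[0,0,0],[0,0,0.03],0.3],[[0,0,0],[0,0,0.03],0.3],[[0,0,0],[0,0,0.02],0.3],[[0,0,0],[0,0,0],0.3],[[0,0,0],[0,0,0],0.3]]' 70; python3 -m creep '[[[0,0,0],[0,0,0],0.6],[[0,0,0],[0,0,0],0.7],[[0,0,0],[0,0,0],0.7],[[0,0,0],[0,0,0],0.7],[[0,0,0],[0,0,-0.1],0.7],[[0,0,0],[0,0,-0.2],0.7],[[0,0,0],[0,0,-0.4],0.7],[[0,0,0],[0,0,-0.4],0.7],[[0,0,0],[0,0,-0.4],0.7],[[0,0,0],[0,0,-0.4],0.7],[[0,0,0],[0,0,-0.4],0.7]]'; python3 -m creep '[[[0,0,0],[0,0.4,0],0.7],[[0,0,0],[0,0.4,0],0.7],[[0,0,0],[0,0.4,0],0.7],[[0,0,0],[0,0.4,0],0.7],[[0,0,0],[0,0.4,0],0.7],[[0,0,0],[0,0.4,0],0.7],[[0,0,0],[0,0.4,0],0.7],[[0,0,0],[0,0.4,0],0.7],[[0,0,0],[0,0.4,0],0.7],[[0,0,0],[0,0.4,0],0.7],[[0,0,0],[0,0.4,0],0.7],[[0,0,0],[0,0.4,0],0.7],[[0,0,0],[0,0,0],0.7],[[0,0,0],[0,0,0],0.7]]'; python3 - <<'E'
from h import *
q,D=robot.grab_frame("top");cv2.imwrite("pics/fin.png",np.hstack([cv2.resize(q[165:270,220:480,::-1],None,fx=3,fy=3,interpolation=3)]))
ce,y=tray(q)
lab=cv2.cvtColor(q,cv2.COLOR_RGB2HSV);m=((lab[:,:,2]>235)&(lab[:,:,0]>15)&(lab[:,:,0]<35)).astype(np.uint8);m[:,:370]=0;m[:150]=0;m[275:]=0;m=cv2.morphologyEx(m,cv2.MORPH_CLOSE,np.ones((3,3)))
o,_=ray("top",[0,0])
for c in cv2.findContours(m,0,1)[0]:
    if cv2.contourArea(c)<150:continue
    P=R.from_euler("z",-y).apply(onz("top",cv2.boxPoints(cv2.minAreaRect(c)),.014)-[ce[0],ce[1],0])
    mm=np.zeros_like(m);cv2.drawContours(mm,[c],-1,1,-1);v,u=np.where(cv2.erode(mm,np.ones((3,3)))>0);X=o+ray("top",np.c_[u,v])[1]*D[v,u][:,None]
    A=np.c_[X[:,:2]-X[:,:2].mean(0),np.ones(len(X))];X=X[abs(X[:,2])<.1];A=np.c_[X[:,:2]-X[:,:2].mean(0),np.ones(len(X))]
    print("blank in tray",P.mean(0).round(4),np.ptp(P,axis=0).round(3),"top z/slope",np.linalg.lstsq(A,X[:,2],rcond=None)[0].round(4))
E
```

```text
t: 68.15
eef_pos: [0.5636, -0.3062, 0.0066]
eef_rot: [0.029, 1.0, -0.0, 0.0]
ft_force: [0.6, 0.3, 0.4]
grip_width: 0.553
grip_force: 72.5
t: 69.25
eef_pos: [0.5635, -0.3062, 0.1232]
eef_rot: [0.029, 1.0, -0.0, 0.001]
ft_force: [0.4, -0.4, 0.8]
grip_width: 0.7
grip_force: 0.0
t: 70.65
eef_pos: [0.5776, -0.0663, 0.122]
eef_rot: [0.029, 1.0, 0.0, 0.001]
ft_force: [1.0, -0.4, -0.2]
grip_width: 0.698
grip_force: 0.0
tray n 4 [ 0.5212 -0.3032  0.01  ] yaw -0.059 sides [0.184 0.201 0.184]
blank in tray [-0.0014  0.003   0.014 ] [0.168 0.181 0.   ] top z/slope [-0.0117 -0.0004  0.0132]
```

View pics/fin.png

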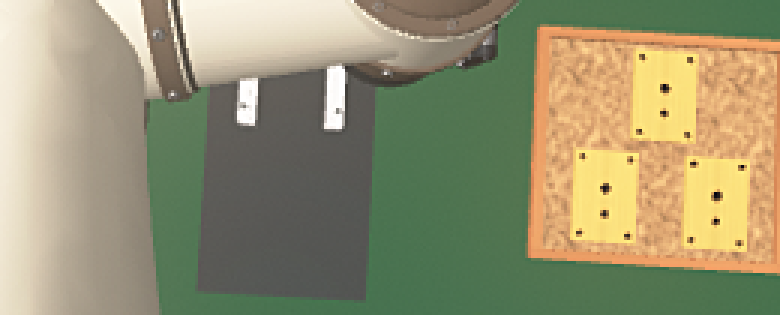

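The three blanks lie separate and flat in the tray at (605,196), (716,204) and (664,94). The cassette showed no brass left after the last push, and the robot is clear.

```bash
python3 -c "
from plant import robot
print(robot.job_done())"
```

```text
the job is handed in; nothing more can be done
None
```

I drew the dust slide out level and laid it flat on the linoleum, then unloaded all three brass blanks into the cork-lined tray, side by side; the job is handed in at about 71 s, though no verdict came back.

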